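# Load the strap jig and hold its jaw open at the mark

## Task

Get the strap jig ready for me: pick the two brass screw posts out of the tray and drop one into each of the two pockets in the jig's bed, head down, seated and standing upright, with the jaw still closed. Then pull the spring-loaded jaw out by its blue handle until its black pointer stands level with the red cursor on the rule, and keep holding it there, so that I can lay the strap over the posts: finish while still holding the handle, do not let go. Leave the nickel posts and everything else on the bench where they are.

Things in the scene. Friction and masses are not known exactly. Their poses are not given: they have to be found in the camera images.
- jig: strap assembly jig screwed to the table, 172 mm (x) by 216 mm (y): green base, aluminium bed 36 mm above the table, steel rule along its +y edge. Origin: on the table under its middle; x points from the pull handle towards the fixed fence at the far end, z up. Green guide block for the jaw's rods, between bed and handle: x -62 to -42 mm, 58 mm high. Tallest part: 58 mm
- jaw: sliding jaw with two guide rods and bow handle, one piece, axes as the jig's. Origin: middle of the blue handle bar, 14 mm thick, along the jig's y, 80 mm free to grip, centre 42.5 mm above bare table, 36 mm clear of the guide block when closed. Pull along the jig's -x to open (52 mm at most); springs draw it home: 6 N closed, rising evenly to 14 N at 45 mm, plus 1 N friction
- pointer (a point): tip of the jaw's black pointer, which slides with the jaw beside the rule; axes as the jig's. At rest (jaw closed) it is at x = +45 mm in the jig's frame
- cursor: red cursor clamped fast on the jig's rule, 8 mm wide along the jig's x; it cannot move. Origin: middle of its underside; axes as the jig's. Its place along the rule differs from start to start: it asks for 20 to 45 mm of pull
- mark (a point): middle of the red cursor's 8 mm width (at the height of the pointer); axes as the jig's. The jaw is at the mark when pointer and mark have the same x in the jig's frame
- pocket0 (a point): mouth centre, level with the bed's top (36 mm above the table), of the round pocket at jig x +60, y -40 mm: 24 mm across, chamfered, flat dark bottom 4 mm down; takes a post's head, barrel up. The fence's face is 20 mm beyond it in x, 8 mm higher than the bed; the closed jaw's face is 15 mm before it, 10.5 mm higher than the bed
- pocket1 (a point): the same for the other pocket, at jig x = +60, y = +40 mm
- tray: shallow wooden parts tray with blue lining, fixed, 170 by 170 mm, rim 9 mm high, floor 4 mm above the table. Origin: under its centre. Four posts stand in it about 72 mm apart in a square, two of brass and two of nickel, in any order
- brass1: brass (yellow) screw post (half of a two-part strap fastener), standing on its head, barrel up: head 20 mm across and 3 mm thick, barrel 8 mm across and 20 mm long above it, 16 g give or take. Origin: centre of the head's underside; z up along the barrel
- brass2: the other brass post, the same as brass1
- nickel1: nickel (silver-grey) post of the same size in the tray: to be left alone
- nickel2: the other nickel post: to be left alone
- tape: roll of yellow tape lying flat, 104 mm across, 48 mm high; origin under its centre; bystander
- stapler: white and black stapler, 135 mm long, 36 mm wide, 57 mm high; origin under its centre, length along x; bystander
- whetstone: grey whetstone on a dark wooden base, 190 by 60 by 38 mm, length along x; origin under its centre; bystander
- knife: leather knife lying flat, wooden handle to -x, blade to +x, 190 mm long, 40 mm wide, 22 mm high; origin at the ferrule on its underside; bystander
- jar: amber glue jar with black cap, 68 mm across, 95 mm high; origin under its centre; bystander
- tin: wax tin with red lid, 70 mm across, 27 mm high, standing between tray and jig on the robot's side; origin under its centre; bystander

How it is judged (in metres and radians):
On the way, in this order (a step that is already met when the one before it is completed fails the run):
1. both brass posts are seated upright, one in each pocket, let go, and the jaw is still closed ((((horizontal distance between brass1 and pocket0 below 0.003 m and z of brass1 in the frame of pocket0 below -0.0025 m and angle between brass1's own z axis and vertical below 0.12 rad and linear speed of brass1 below 0.02 m/s) and (horizontal distance between brass2 and pocket1 below 0.003 m and z of brass2 in the frame of pocket1 below -0.0025 m and angle between brass2's own z axis and vertical below 0.12 rad and linear speed of brass2 below 0.02 m/s)) or ((horizontal distance between brass1 and pocket1 below 0.003 m and z of brass1 in the frame of pocket1 below -0.0025 m and angle between brass1's own z axis and vertical below 0.12 rad and linear speed of brass1 below 0.02 m/s) and (horizontal distance between brass2 and pocket0 below 0.003 m and z of brass2 in the frame of pocket0 below -0.0025 m and angle between brass2's own z axis and vertical below 0.12 rad and linear speed of brass2 below 0.02 m/s))) and x of pointer in the frame of jig above 0.04 m and contact force between the fingers and brass1 below 0.2 N and contact force between the fingers and brass2 below 0.2 N), for 0.2 s.
2. the jaw is held out by the gripper with its pointer level with the red cursor, the posts still seated (x of pointer in the frame of mark between -0.004 and 0.004 m and contact force between the fingers and jaw above 4 N and contact force between each of brass1, brass2 and jaw below 0.3 N and (((horizontal distance between brass1 and pocket0 below 0.003 m and z of brass1 in the frame of pocket0 below -0.0025 m and angle between brass1's own z axis and vertical below 0.12 rad and linear speed of brass1 below 0.02 m/s) and (horizontal distance between brass2 and pocket1 below 0.003 m and z of brass2 in the frame of pocket1 below -0.0025 m and angle between brass2's own z axis and vertical below 0.12 rad and linear speed of brass2 below 0.02 m/s)) or ((horizontal distance between brass1 and pocket1 below 0.003 m and z of brass1 in the frame of pocket1 below -0.0025 m and angle between brass1's own z axis and vertical below 0.12 rad and linear speed of brass1 below 0.02 m/s) and (horizontal distance between brass2 and pocket0 below 0.003 m and z of brass2 in the frame of pocket0 below -0.0025 m and angle between brass2's own z axis and vertical below 0.12 rad and linear speed of brass2 below 0.02 m/s)))), for 0.4 s.
At the end, for the whole second after the job is handed in: Fingers hold the jaw at rest against its springs (over 4 N), pointer within 4 mm of the red cursor's middle; one brass post in each pocket, within 3 mm of its axis, head at least 2.5 mm down, upright within 7 degrees, at rest, clear of the jaw. No bystander shifted over 20 mm (all of step 2 and linear speed of jaw below 0.01 m/s); the arm keeps its last pose, push and grip.
It fails at once if a nickel post is shifted by more than 20 mm (distance of any of nickel1, nickel2 from where it was at the start of the episode above 0.02 m).
It fails at once if something else on the bench (tape, stapler, whetstone, knife, jar, tin) is shifted by more than 20 mm (distance of any of tape, stapler, whetstone, knife, jar, tin from where it was at the start of the episode above 0.02 m).
It also fails if it takes over 72 s, if anything falls off the work surface, if the arm or the gripper's body presses on something with over 40 N, if the wrist force passes 120 N, or if a joint passes its speed limit or range.

## Robot

A 6-joint arm with a two-finger parallel gripper is mounted at the origin on the work surface. World frame = base frame: x ahead of the robot, y to its left, z up, the work surface at z = 0. Lengths are in mm, angles in rad, forces in N, time in s.
With the tool pointing down it reaches from about 400 to 925 mm from the base axis. Payload 12.5 kg.
Tool frame: the origin (TCP) lies at the very end of the fingers, on their centre line; the grasp point (between the pads) lies 19 mm behind it; y points along the fingers, z is the direction in which the jaws open and shut, and the axes are right-handed (so a half turn about y gives the same grasp; the last joint's range is limited). The gripper opens to 95 mm and grips with 3 to 60 N. Pads are 20 mm wide; open, the fingers measure 119 mm over their backs; the gripper's body (75 mm by 180 mm) begins 59 mm behind the grasp point.
Start: joints at [1.074, 0.491, 1.559, -0, 1.092, -0.106], TCP at [238.067, 577.905, 184.661] pointing down, gripper open.
Joint ranges: [-3.1, 3.1], [-0.84, 2.19], [0.05, 2.79], [-1.13, 4.28], [0.06, 2.93], [-2.69, 2.69]. Speed limits (rad/s): [2.22, 2.22, 2.79, 3.14, 3.14, 3.14].

## Interface

Orientations are given as [roll, pitch, yaw] about the fixed x, y, z axes, in that order (R = Rz(yaw) Ry(pitch) Rx(roll)).
In Python, from cell import env, optics gives the robot as it stands.
- The arm moves only by the tool drive_tool, never from a script. Its argument "steps" is a list of rows, each an object with "slide": the shift along the tool's x, y, z in m, a list of three; "dr": the turn, a rotation vector about the tool's x, y, z in rad, a list of three; "fingers": the finger opening in m, from 0 to 0.0951. A call has 1 to 5 rows; each row is the pose to reach, as a shift and turn from the pose commanded when the call began, along the tool's axes at that moment; what a row does not reach only later rows make up. A row lasts 1/12 s, in which the tool goes at most 41.7 mm and 7.16 degrees, less where a joint would pass 70% of its speed; a pose out of reach is approached as far as the arm can. A call with a gripper value outside its range is refused whole. The fingers move at their own pace and stop on an object; the grip force is fixed at half the most. Time passes only in rows, so rows that repeat a pose let the fingers close. It gives the time, the measured TCP pose, the force and the opening at its end, in the units of the state.
- env.state(): the state, without advancing time (a new reading comes with each control period).
- optics.read_camera(name): name is "scene" or "top"; returns the picture (480x640x3 uint8, red, green, blue); there is no depth.
- optics.camera_model(name): a dict with "mtx" (3x3 intrinsics, pixels), "R" (3x3) and "t" (3): a world point X has camera coordinates R X + t. Camera axes: x right, y down, z forward; pixel columns grow to the right and rows downward; lengths in mm; the calibration is good to about 2 mm. A picture is of the moment at which its call begins. camera_model takes no time and is no camera call.
- env.job_done(): hands the job in, once; it reports no verdict.
The state is a dict: "t": time; "joints": joint angles; "qvel": joint speeds; "tau": joint torques, N m; "eef_pos": TCP position; "tcp_rot": TCP orientation; "ft_force": force on the tool from outside, world axes, zero at the start; "moment": the same for the moment, N m; "opening": opening from 0.0 (shut) to 1.0 (fully open).
Only numpy, scipy, OpenCV 4.12 (cv2) and the standard library are available. Lean on these libraries where they do the work, as an engineer would, in place of code of your own. Each camera call takes 0.05 s, during which the arm holds its last target.

## Working session

There is one attempt and no reset: what is moved stays moved. The work goes in short steps, Python scripts to look and compute and a tool call to move; the robot and the scene stay as the last step left them, time stands still between calls to the robot, and variables do not carry over. Pictures are saved under pics/ and viewed, and the job is handed in when it is done.

Besides the shell and the picture viewer there is one more tool, called after "Call:" as name(argument=value, ...), one argument or row to a line, values as JSON. drive_tool: Moves the arm, as the interface text tells. Its arguments: {"type":"object","properties":{"steps":{"type":"array","items":{"type":"object","properties":{"slide":{"type":"array","items":{"type":"number"}},"dr":{"type":"array","items":{"type":"number"}},"fingers":{"type":"number"}}}}},"required":["steps"]}

```bash
mkdir -p pics; ls; python3 - <<'E'
from cell import env, optics
import cv2, numpy as np
s=env.state(); print(s)
for n in ("scene","top"):
    im=optics.read_camera(n); cv2.imwrite(f"pics/{n}0.png",im[:,:,::-1]); m=optics.camera_model(n); print(n,m)
E
```

```text
pics
{'t': 0.0, 'joints': array([ 1.07439861e+00,  4.91530417e-01,  1.55948679e+00, -3.19518757e-07,
        1.09165931e+00, -1.05597287e-01]), 'qvel': array([-0.00025208, -0.00010099, -0.00017338,  0.00112394, -0.00153037,
       -0.0003284 ]), 'tau': array([-4.26566512e-04, -6.12640572e+01, -2.58187419e+01,  6.92199077e-02,
        4.81659151e-02, -1.29475206e-04]), 'eef_pos': array([237.92165691, 577.6355269 , 184.06700557]), 'tcp_rot': array([-1.57187418e+00,  1.13957932e-04, -3.90800347e-01]), 'ft_force': array([0.46772792, 0.67059769, 0.4267777 ]), 'moment': array([-0.00852763, -0.02410406, -0.00871803]), 'opening': 1.0010114868891316}
scene {'mtx': array([[616.25360018,   0.        , 312.90328218],
       [  0.        , 616.25360018, 243.94509064],
       [  0.        ,   0.        ,   1.        ]]), 'R': array([[-0.88669036,  0.4621618 ,  0.0136629 ],
       [ 0.30486909,  0.60661864, -0.73421295],
       [-0.34761335, -0.64685415, -0.67878175]]), 't': array([ 512.39959838, -154.73481664, 1863.32604128])}
top {'mtx': array([[473.93349149,   0.        , 319.60617993],
       [  0.        , 473.93349149, 238.37008937],
       [  0.        ,   0.        ,   1.        ]]), 'R': array([[-0.02935974, -0.99956685,  0.00202721],
       [-0.97763846,  0.02829303, -0.20838076],
       [ 0.20823314, -0.00809988, -0.97804568]]), 't': array([ 13.46827761, 586.6248564 , 904.46560556])}
```

View pics/scene0.png

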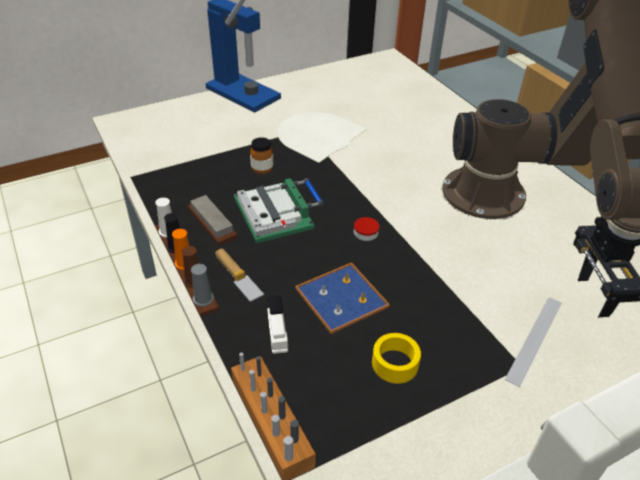

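View pics/top0.png

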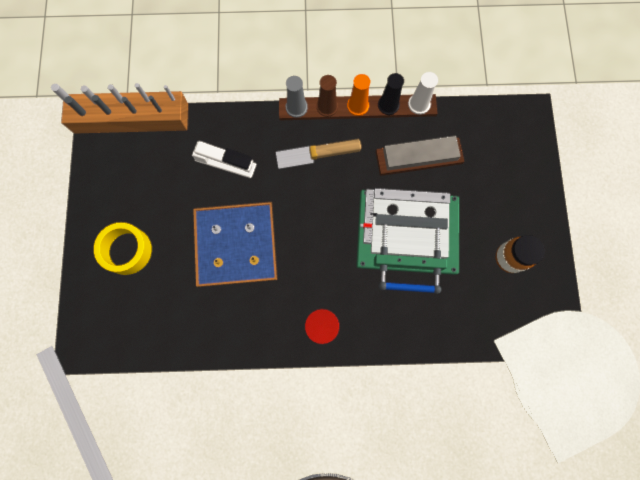

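```bash
cat > h.py <<'E'
import numpy as np, cv2
from cell import env, optics
def ray(n,uv,z):
    m=optics.camera_model(n); R,t,K=m["R"],m["t"],m["mtx"]
    C=-R.T@t; d=R.T@np.linalg.inv(K)@np.array([uv[0],uv[1],1.0]); return C+d*(z-C[2])/d[2]
def proj(n,X):
    m=optics.camera_model(n); x=m["mtx"]@(m["R"]@np.array(X,float)+m["t"]); return x[:2]/x[2]
def blobs(mask,off=(0,0),amin=4):
    n,l,s,c=cv2.connectedComponentsWithStats(mask.astype(np.uint8)); 
    return [(s[i,4],c[i]+np.array(off),s[i,:4]) for i in range(1,n) if s[i,4]>=amin]
E
python3 - <<'E'
from h import *
for n,b in (("top",(350,180,120,120)),("top",(185,195,100,100)),("scene",(225,165,110,85)),("scene",(290,255,110,85))):
    im=cv2.imread(f"pics/{n}0.png"); x,y,w,h=b
    c=cv2.resize(im[y:y+h,x:x+w],None,fx=6 if w>100 and h>100 else 7,fy=6 if w>100 and h>100 else 7,interpolation=cv2.INTER_CUBIC)[:600,:800]
    cv2.imwrite(f"pics/crop_{n}_{x}.png",c)
print(-optics.camera_model("top")["R"].T@optics.camera_model("top")["t"])
E
```

```text
[ 385.56273196    4.19111472 1006.82270662]
```

View pics/crop_top_350.png

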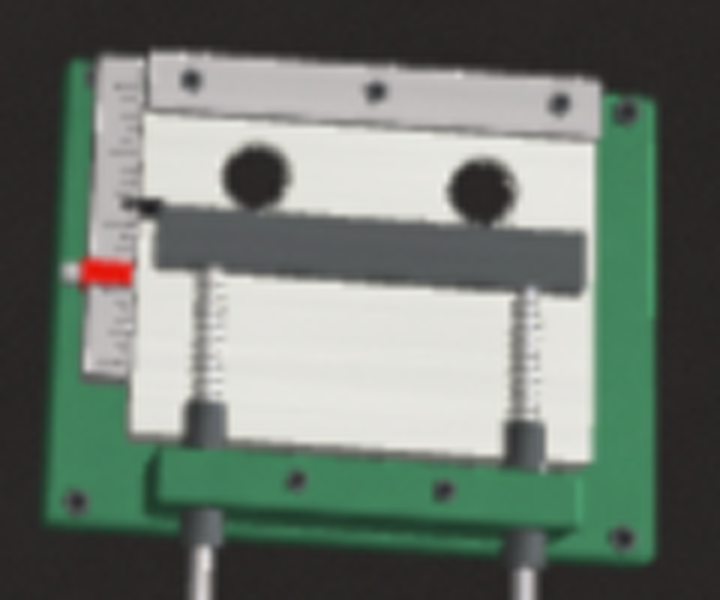

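View pics/crop_top_185.png

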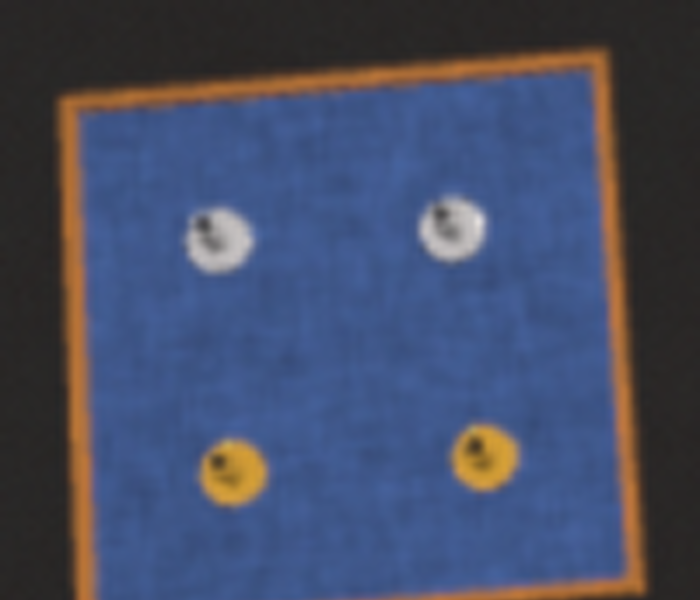

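View pics/crop_scene_225.png

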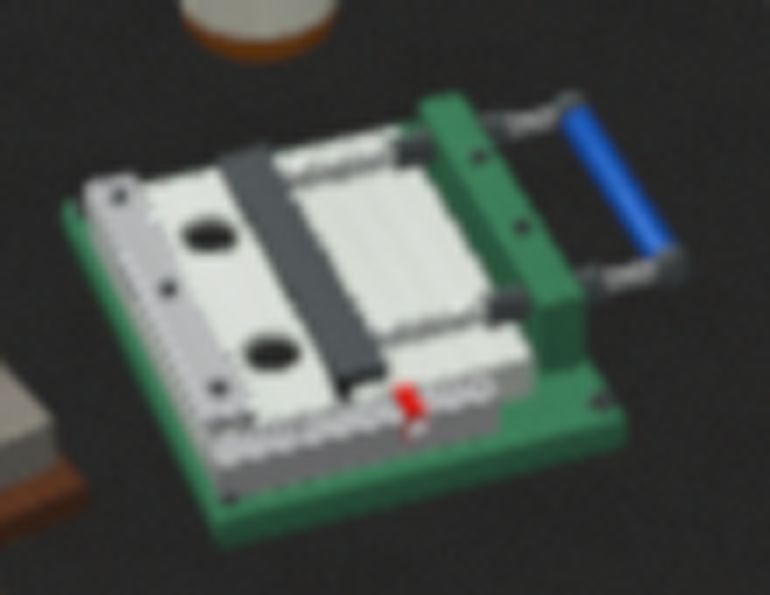

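View pics/crop_scene_290.png

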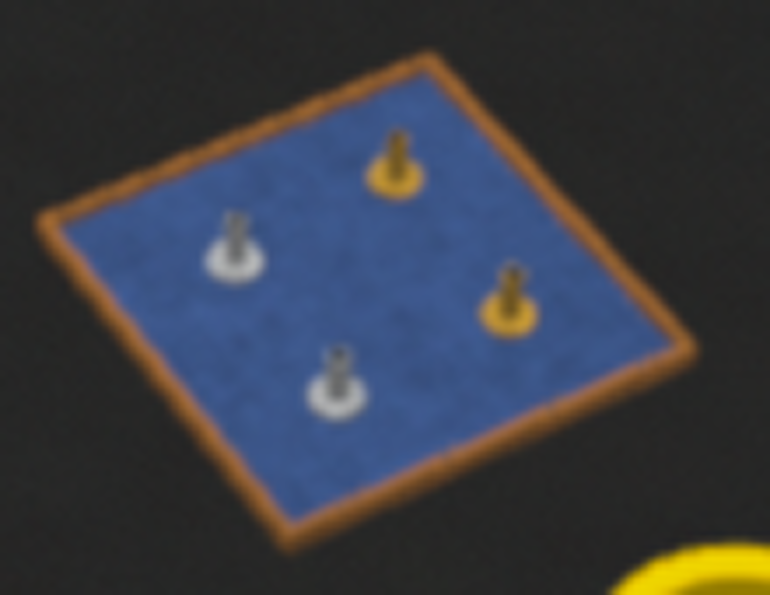

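```bash
cat > m.py <<'E'
from h import *
top=cv2.imread("pics/top0.png"); sc=cv2.imread("pics/scene0.png")
def hsv(i): return cv2.cvtColor(i,cv2.COLOR_BGR2HSV)
def hullc(mask,sub):
    # area-weighted ellipse centre from upsampled contour hull
    cs,_=cv2.findContours(mask.astype(np.uint8),cv2.RETR_EXTERNAL,cv2.CHAIN_APPROX_NONE)
    out=[]
    for c in cs:
        hl=cv2.convexHull(c); M=cv2.moments(hl)
        if M['m00']>40*8: out.append((M['m00'],np.array([M['m10'],M['m01']])/M['m00'],cv2.fitEllipse(c)))
    return out
U=8
def up(im,x,y,w,h): return cv2.resize(im[y:y+h,x:x+w],None,fx=U,fy=U,interpolation=cv2.INTER_CUBIC)
def tofull(c,x,y): return (np.array(c)+0.5)/U-0.5+np.array([x,y])
# brass
c=hsv(up(top,185,195,100,100)); m=(c[...,0]>15)&(c[...,0]<32)&(c[...,1]>120)&(c[...,2]>140)
print("brass top")
for a,p,e in hullc(m,U):
    if 1500<a<8000:
        uv=tofull(p,185,195); print(a,uv,ray("top",uv,7), e[1])
c=hsv(up(top,185,195,100,100)); m=(c[...,1]<70)&(c[...,2]>110)
print("nickel top")
for a,p,e in hullc(m,U):
    if 1500<a<8000:
        uv=tofull(p,185,195); print(a,uv,ray("top",uv,7), e[1])
c=hsv(up(sc,290,255,110,85)); m=(c[...,0]>15)&(c[...,0]<32)&(c[...,1]>120)&(c[...,2]>90)
print("brass scene")
for a,p,e in hullc(m,U):
    uv=tofull(p,290,255); print(a,uv,ray("scene",uv,9),e)
c=up(top,370,190,80,40); g=cv2.cvtColor(c,cv2.COLOR_BGR2GRAY); 
print("pockets top")
for a,p,e in hullc(g<150,U):
    print(a,tofull(p,370,190),ray("top",tofull(p,370,190),36),e[1])
# separate using lower thresholds
for th in (60,70,80,100):
    for a,p,e in hullc(g<th,U): 
        if a<9000: print(th,a,tofull(p,370,190),ray("top",tofull(p,370,190),36)[:2],e[1])
c=up(sc,225,165,110,85); g=cv2.cvtColor(c,cv2.COLOR_BGR2GRAY)
print("pockets scene")
for a,p,e in hullc(g<110,U):
    uv=tofull(p,225,165)
    if a<4000: print(a,uv,ray("scene",uv,36)[:2],e[1])
# handle, cursor
for n,im in(("top",top),("scene",sc)):
    H=hsv(im); m=(H[...,0]>105)&(H[...,0]<120)&(H[...,1]>170)&(H[...,2]>90)
    for a,p,b in blobs(m,amin=60):
        if a<1000:
            ys,xs=np.nonzero(m[b[1]:b[1]+b[3],b[0]:b[0]+b[2]]); r=cv2.minAreaRect(np.c_[xs+b[0],ys+b[1]].astype(np.float32))
            print("blue",n,a,p,ray(n,p,42.5),ray(n,p,49.5),r)
    m=((H[...,0]<6)|(H[...,0]>174))&(H[...,1]>180)&(H[...,2]>150)
    for a,p,b in blobs(m,amin=10): print("red",n,a,p,b,ray(n,p,42))
E
python3 m.py
```

```text
brass top
3657.0 [217.86267774 262.14479651] [552.87803208 214.38551943   7.        ] (63.318885803222656, 70.38606262207031)
3629.5 [253.76195355 259.94937606] [555.40038348 137.85590694   7.        ] (67.06304168701172, 68.13455963134766)
nickel top
5454.0 [217.85577863 262.08745493] [553.00231553 214.40212247   7.        ] (81.42291259765625, 84.04881286621094)
5382.5 [253.7767824  259.85727086] [555.59874125 137.82417318   7.        ] (81.4256820678711, 83.18762969970703)
4645.0 [215.76637065 228.90615806] [625.87872176 220.03717319   7.        ] (74.77237701416016, 77.96752166748047)
4600.5 [249.20071867 227.32192832] [627.31510281 147.70274554   7.        ] (74.0125961303711, 77.92809295654297)
brass scene
8639.5 [389.9172659  336.16694277] [553.76080895 343.52532618   9.        ] ((808.6759033203125, 652.7047729492188), (61.29899597167969, 206.6926727294922), 84.64354705810547)
2505.0 [362.32551564 298.76705755] [550.92683172 213.14597373   9.        ] ((582.0792236328125, 354.059814453125), (52.72877883911133, 62.710182189941406), 2.204408645629883)
2297.0 [346.05295857 279.0
[... 3572 characters left out ...]
-1440.87117783    49.5       ] ((247.1034393310547, 13.241382598876953), (18.198143005371094, 9.284767150878906), 21.801410675048828)
blue scene 894 [243.450783    91.72259508] [ 436.08723541 -811.71684125   42.5       ] [ 440.6184899  -799.80915167   49.5       ] ((242.30001831054688, 88.89999389648438), (68.42367553710938, 23.702320098876953), 26.56505012512207)
blue scene 113 [312.45132743 190.38053097] [ 480.1997463  -191.50350159   42.5       ] [ 484.45071354 -183.53659642   49.5       ] ((312.2735290527344, 190.1441192626953), (22.165287017822266, 5.061968803405762), 57.528804779052734)
red scene 285 [366.15789474 225.1754386 ] [355 218  24  15] [419.99649781  10.37668767  42.        ]
```

Call:
drive_tool(
  steps=[
    {"slide": [0.034,0.006,-0.017],"dr": [0,-0.059,0],"fingers": 0.04},
    {"slide": [0.068,0.012,-0.034],"dr": [0,-0.118,0],"fingers": 0.04},
    {"slide": [0.102,0.018,-0.051],"dr": [0,-0.177,0],"fingers": 0.04},
    {"slide": [0.136,0.024,-0.068],"dr": [0,-0.236,0],"fingers": 0.04},
    {"slide": [0.17,0.03,-0.085],"dr": [0,-0.2945,0],"fingers": 0.04},
  ],
)

```text
t: 0.52
eef_pos: [363.5, 433.1, 154.2]
tcp_rot: [-1.571, 0.0, -0.093]
ft_force: [0.6, 0.0, -0.1]
opening: 0.709
```

```bash
cat >> h.py <<'E'
from scipy.spatial.transform import Rotation as Ro
def go(target,yaw):
    s=env.state(); R=Ro.from_euler('xyz',s['tcp_rot']); T=Ro.from_euler('xyz',[-np.pi/2,0,yaw])
    d=R.inv().apply(np.array(target)-s['eef_pos'])/1000; r=(R.inv()*T).as_rotvec()
    print("t %.2f"%s['t'],"tcp",s['eef_pos'].round(1),"rpy",s['tcp_rot'].round(4),"F",s['ft_force'].round(1),"op mm",round(s['opening']*95.1,1),"\nj",s['joints'].round(2),"\nslide",d.round(4),"dr",r.round(4))
E
python3 - <<'E'
from h import *
go([553,214.5,100],-0.0965)
E
```

```text
t 0.52 tcp [363.5 433.1 154.2] rpy [-1.571e+00  2.000e-04 -9.290e-02] F [ 0.6  0.  -0.1] op mm 67.4 
j [ 0.76  0.44  1.74  0.    0.96 -0.72] 
slide [ 0.2089  0.0542 -0.2   ] dr [ 0.0002  0.0036 -0.0002]
```

Call:
drive_tool(
  steps=[
    {"slide": [0.028,0.006,-0.027]},
    {"slide": [0.056,0.012,-0.054]},
    {"slide": [0.084,0.018,-0.081]},
    {"slide": [0.112,0.024,-0.108]},
    {"slide": [0.14,0.03,-0.135]},
  ],
)

```text
invalid input
```

Call:
drive_tool(
  steps=[
    {"slide": [0.025,0.008,-0.024],"fingers": 0.04},
    {"slide": [0.05,0.016,-0.047],"fingers": 0.04},
    {"slide": [0.0695,0.024,-0.066],"fingers": 0.04},
    {"slide": [0.0695,0.024,-0.066],"fingers": 0.04},
  ],
)

```text
invalid input
```

```bash
python3 - <<'E'
from h import *
go([553,214.5,60],-0.0965)
im=optics.read_camera("top")[:,:,::-1]; cv2.imwrite("pics/t1.png",im)
cv2.imwrite("pics/t1c.png",cv2.resize(im[190:300,180:300],None,fx=5,fy=5,interpolation=cv2.INTER_CUBIC))
im=optics.read_camera("scene")[:,:,::-1]
cv2.imwrite("pics/s1c.png",cv2.resize(im[220:340,290:410],None,fx=5,fy=5,interpolation=cv2.INTER_CUBIC))
E
```

```text
t 0.52 tcp [363.5 433.1 154.2] rpy [-1.571e+00  2.000e-04 -9.290e-02] F [ 0.6  0.  -0.1] op mm 67.4 
j [ 0.76  0.44  1.74  0.    0.96 -0.72] 
slide [ 0.2089  0.0942 -0.2   ] dr [ 0.0002  0.0036 -0.0002]
```

View pics/s1c.png

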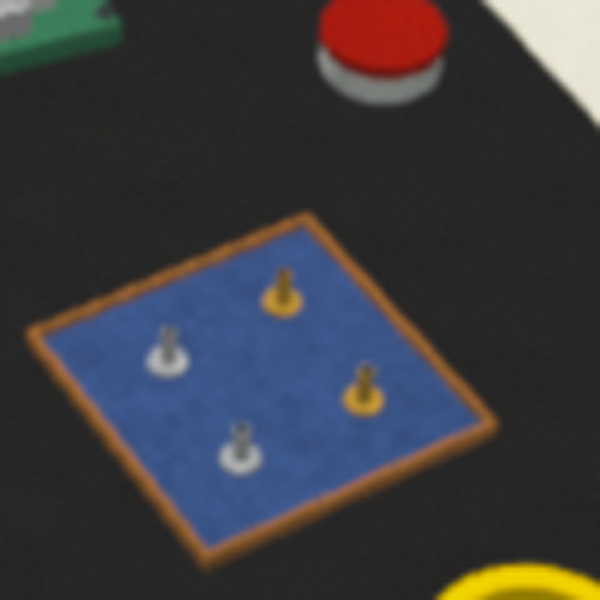

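View pics/t1c.png

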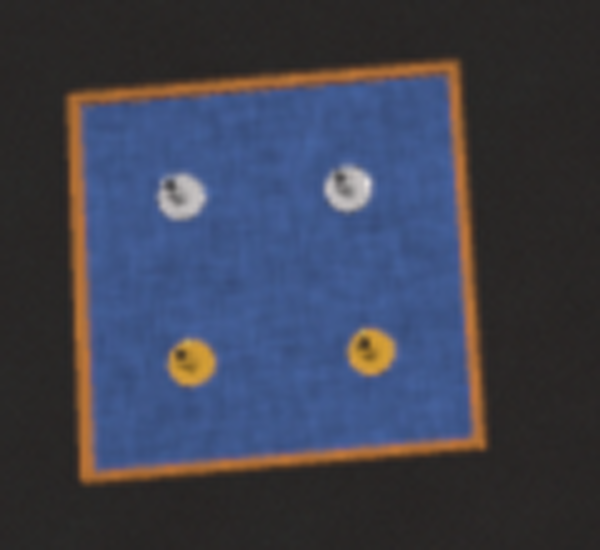

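The pictures show the tray untouched, with the brass posts still at top px (218,262) and (254,260). The arm had not moved because every row needs all three keys.

Call:
drive_tool(
  steps=[
    {"slide": [0.028,0.006,-0.027],"dr": [0,0,0],"fingers": 0.04},
    {"slide": [0.056,0.012,-0.054],"dr": [0,0,0],"fingers": 0.04},
    {"slide": [0.084,0.018,-0.081],"dr": [0,0,0],"fingers": 0.04},
    {"slide": [0.112,0.024,-0.108],"dr": [0,0,0],"fingers": 0.04},
    {"slide": [0.14,0.03,-0.135],"dr": [0,0,0],"fingers": 0.04},
  ],
)

```text
t: 1.03
eef_pos: [489.9, 285.7, 124.4]
tcp_rot: [-1.571, 0.0, -0.096]
ft_force: [-0.1, 0.8, 0.0]
opening: 0.422
```

Call:
drive_tool(
  steps=[
    {"slide": [0.025,0.008,-0.024],"dr": [0,0,0],"fingers": 0.04},
    {"slide": [0.05,0.016,-0.047],"dr": [0,0,0],"fingers": 0.04},
    {"slide": [0.0695,0.024,-0.066],"dr": [0,0,0],"fingers": 0.04},
    {"slide": [0.0695,0.024,-0.066],"dr": [0,0,0],"fingers": 0.04},
  ],
)

```text
t: 1.37
eef_pos: [554.2, 211.3, 99.0]
tcp_rot: [-1.572, 0.001, -0.1]
ft_force: [-1.0, -0.2, -0.8]
opening: 0.42
```

```bash
python3 - <<'E'
from h import *
go([553,214.5,60],-0.0965)
im=optics.read_camera("top")[:,:,::-1]; cv2.imwrite("pics/t2.png",im)
cv2.imwrite("pics/t2c.png",cv2.resize(im[190:300,180:300],None,fx=5,fy=5,interpolation=cv2.INTER_CUBIC))
im=optics.read_camera("scene")[:,:,::-1]
cv2.imwrite("pics/s2c.png",cv2.resize(im[220:340,290:410],None,fx=5,fy=5,interpolation=cv2.INTER_CUBIC))
E
```

```text
t 1.37 tcp [554.2 211.3  99. ] rpy [-1.5716e+00  1.0000e-03 -1.0000e-01] F [-1.  -0.2 -0.8] op mm 40.0 
j [ 0.25  0.54  1.73 -0.    0.87 -1.22] 
slide [-0.0015  0.039   0.0031] dr [ 0.0008 -0.0035 -0.001 ]
```

View pics/s2c.png

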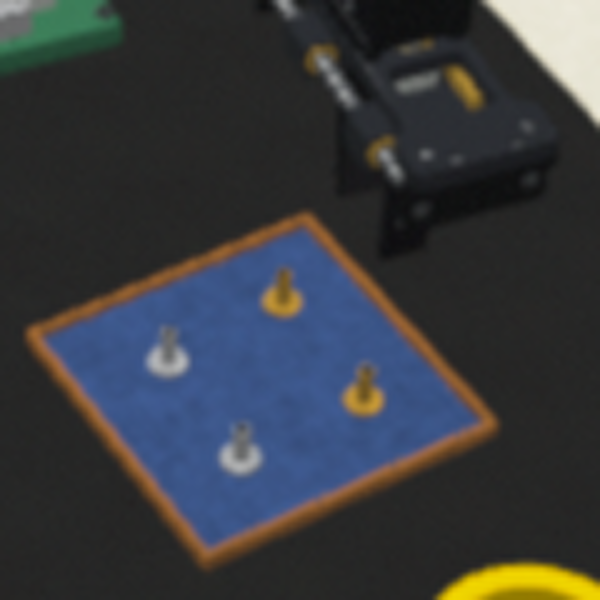

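View pics/t2c.png

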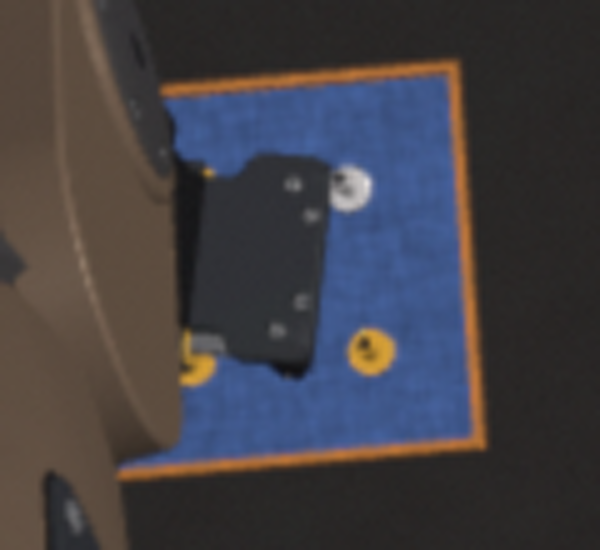

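Call:
drive_tool(
  steps=[
    {"slide": [0,0,0],"dr": [0,0,0],"fingers": 0.04},
    {"slide": [0,0,0],"dr": [0,0,0],"fingers": 0.04},
  ],
)

```text
t: 1.63
eef_pos: [551.4, 215.5, 101.0]
tcp_rot: [-1.571, -0.0, -0.095]
ft_force: [-0.6, 0.8, 0.3]
opening: 0.423
```

```bash
python3 - <<'E'
from h import *
go([553,214.5,60],-0.0965)
print(proj("scene",[553,211,100]),proj("scene",[552.9,214.4,15]))
E
```

```text
t 1.63 tcp [551.4 215.5 101. ] rpy [-1.5705e+00 -2.0000e-04 -9.5100e-02] F [-0.6  0.8  0.3] op mm 40.2 
j [ 0.26  0.54  1.73  0.    0.87 -1.21] 
slide [ 0.0016  0.041  -0.0009] dr [-0.0003  0.0014  0.0002]
[363.71769837 272.69752539] [362.06587336 297.7357532 ]
```

Call:
drive_tool(
  steps=[
    {"slide": [0.0006,0.02,0],"dr": [0,0,0],"fingers": 0.04},
    {"slide": [0.001,0.04,0],"dr": [0,0,0],"fingers": 0.04},
    {"slide": [0.001,0.055,0],"dr": [0,0,0],"fingers": 0.04},
    {"slide": [0.001,0.055,0],"dr": [0,0,0],"fingers": 0.04},
    {"slide": [0.001,0.055,0],"dr": [0,0,0],"fingers": 0.04},
  ],
)

```text
t: 2.05
eef_pos: [552.5, 215.1, 45.7]
tcp_rot: [-1.571, 0.001, -0.095]
ft_force: [-0.1, 0.8, 0.7]
opening: 0.424
```

```bash
python3 - <<'E'
from h import *
go([553,214.5,10.5],-0.0965)
im=optics.read_camera("scene")[:,:,::-1]
print(proj("scene",env.state()['eef_pos']))
cv2.imwrite("pics/s3c.png",cv2.resize(im[220:340,290:410],None,fx=5,fy=5,interpolation=cv2.INTER_CUBIC))
E
```

```text
t 2.05 tcp [552.5 215.1  45.7] rpy [-1.571e+00  8.000e-04 -9.510e-02] F [-0.1  0.8  0.7] op mm 40.4 
j [ 0.26  0.61  1.77  0.    0.76 -1.22] 
slide [ 0.0006  0.0352 -0.0005] dr [ 0.0002  0.0014 -0.0008]
[363.03121243 289.21297158]
```

View pics/s3c.png

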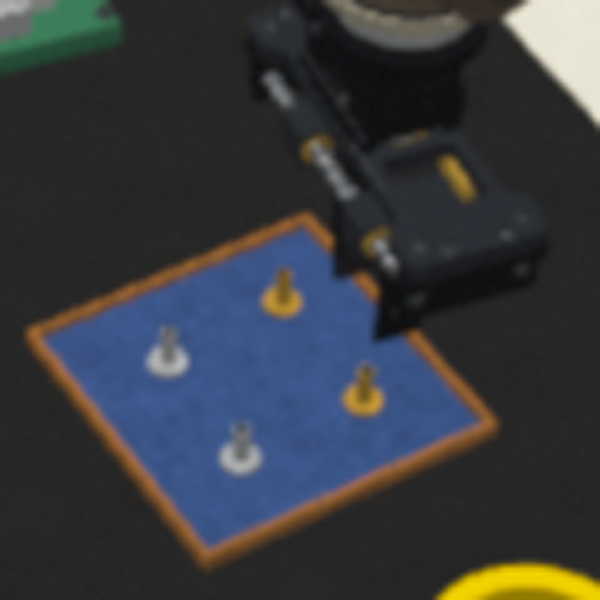

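```bash
python3 - <<'E'
from h import *
s=env.state(); R=Ro.from_euler('xyz',s['tcp_rot']); p=s['eef_pos']
for n,b in (("scene",(280,180,140,130)),("top",(160,170,140,130))):
    im=optics.read_camera(n)[:,:,::-1]; x,y,w,h=b; f=5
    c=cv2.resize(im[y:y+h,x:x+w],None,fx=f,fy=f,interpolation=cv2.INTER_CUBIC)
    def box(lo,hi,col):
        P=[proj(n,p+R.apply([(lo,hi)[i][0],(lo,hi)[j][1],(lo,hi)[k][2]])) for i in (0,1) for j in (0,1) for k in (0,1)]
        P=[tuple(int(v) for v in (q-np.array([x,y])+.5)*f) for q in P]
        for a in range(8):
            for bb in (1,2,4):
                if not a&bb: cv2.line(c,P[a],P[a|bb],col,1)
    box((-10,-78,20),(10,0,32),(0,0,255)); box((-10,-78,-32),(10,0,-20),(0,255,0)); box((-37,-140,-90),(37,-78,90),(255,255,0))
    cv2.imwrite(f"pics/w_{n}.png",c)
E
```

```text
(no output)
```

View pics/w_scene.png

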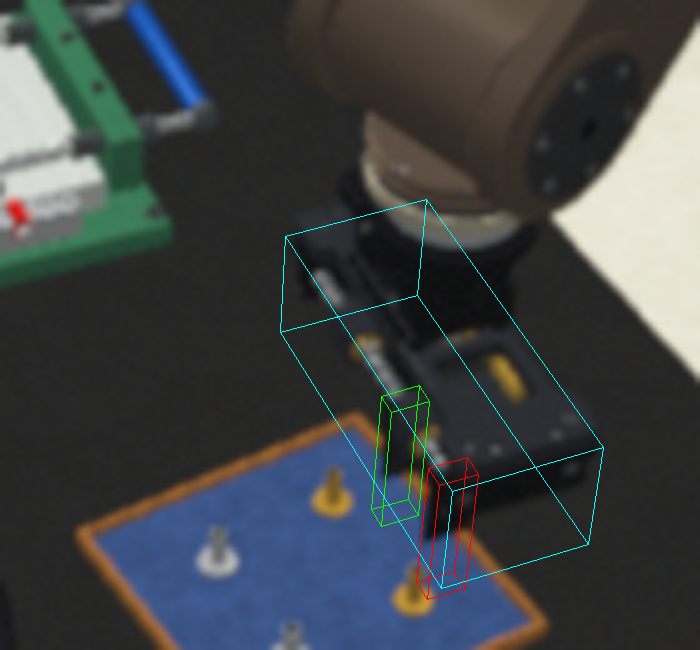

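View pics/w_top.png

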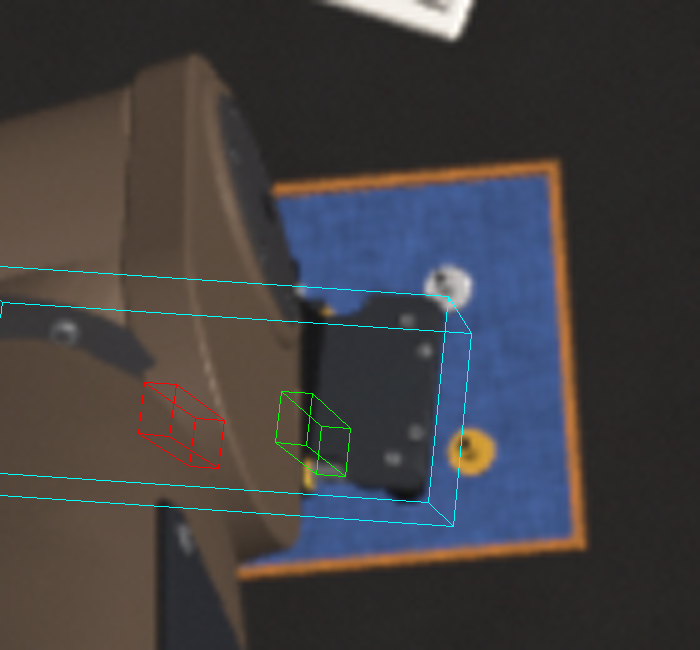

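Call:
drive_tool(
  steps=[
    {"slide": [0.0005,0.008,-0.0005],"dr": [0,0,0],"fingers": 0.04},
    {"slide": [0.0005,0.016,-0.0005],"dr": [0,0,0],"fingers": 0.04},
    {"slide": [0.0005,0.016,-0.0005],"dr": [0,0,0],"fingers": 0.04},
  ],
)

```text
t: 2.45
eef_pos: [552.9, 213.5, 28.3]
tcp_rot: [-1.571, 0.001, -0.096]
ft_force: [-0.0, -0.6, -1.2]
opening: 0.42
```

```bash
cat > w.py <<'E'
from h import *
import sys
tag=sys.argv[1]; op=float(sys.argv[2]); bs=eval(sys.argv[3])
s=env.state(); R=Ro.from_euler('xyz',s['tcp_rot']); p=s['eef_pos']; print(p,s['tcp_rot'],s['ft_force'],s['opening']*95.1,s['t'])
for n,b in bs:
    im=optics.read_camera(n)[:,:,::-1]; cv2.imwrite(f"pics/{tag}_{n}_full.png",im); x,y,w,h=b; f=min(800//w,600//h)
    c=cv2.resize(im[y:y+h,x:x+w],None,fx=f,fy=f,interpolation=cv2.INTER_CUBIC)
    if op>0:
        for sg,col in ((1,(0,0,255)),(-1,(0,255,0))):
            q=(proj(n,p+R.apply([0,0,sg*op]))-np.array([x,y])+.5)*f; cv2.circle(c,tuple(int(v) for v in q),3,col,1)
    cv2.imwrite(f"pics/{tag}_{n}.png",c)
E
python3 w.py d 20 '[("scene",(300,240,100,70))]'
```

```text
[552.90510121 213.4973764   28.29799548] [-1.57127450e+00  1.45654403e-03 -9.63726478e-02] [-0.02712283 -0.57212042 -1.1813894 ] 39.9224376518476 2.45
```

View pics/d_scene.png

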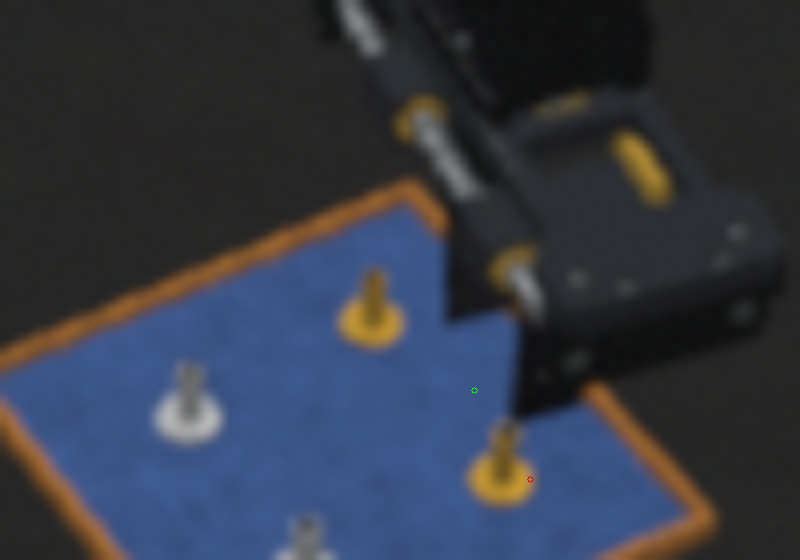

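Call:
drive_tool(
  steps=[
    {"slide": [0.0,0.008,0.0005],"dr": [0,0,0],"fingers": 0.04},
    {"slide": [0.0,0.016,0.0005],"dr": [0,0,0],"fingers": 0.04},
    {"slide": [0.0,0.0175,0.0005],"dr": [0,0,0],"fingers": 0.04},
    {"slide": [0.0,0.0175,0.0005],"dr": [0,0,0],"fingers": 0.04},
  ],
)

```text
t: 2.83
eef_pos: [553.2, 214.1, 11.2]
tcp_rot: [-1.571, 0.001, -0.096]
ft_force: [-0.5, 0.8, 0.8]
opening: 0.422
```

```bash

python3 w.py e 20 '[("scene",(300,240,100,70)),("top",(160,170,140,130))]'
```

```text
[553.16124222 214.09348015  11.22398278] [-1.57123121e+00  1.34240045e-03 -9.63005129e-02] [-0.52198024  0.82721503  0.83778034] 40.113033199281034 2.8333
```

View pics/e_scene.png

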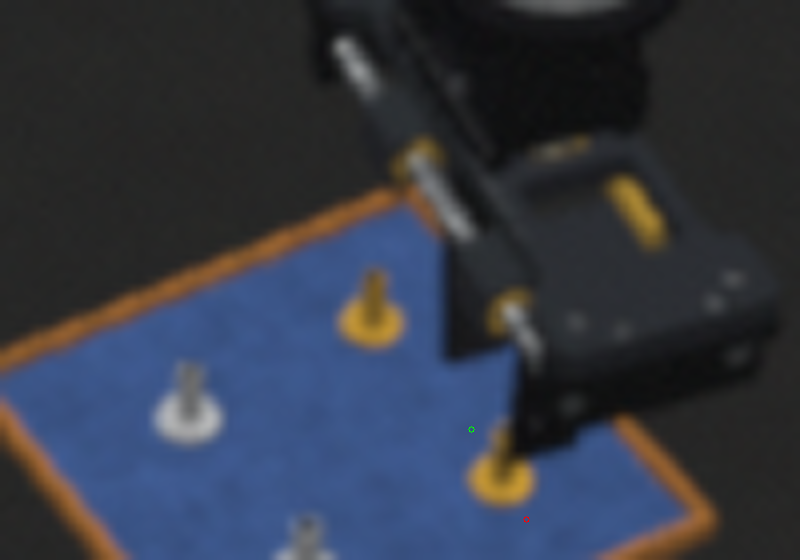

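View pics/e_top.png

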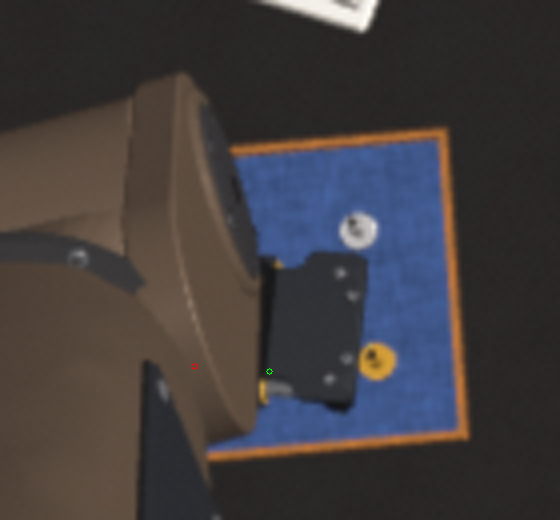

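Call:
drive_tool(
  steps=[
    {"slide": [0.0,0,0.0],"dr": [0,0,0],"fingers": 0.0},
    {"slide": [0.0,0,0.0],"dr": [0,0,0],"fingers": 0.0},
    {"slide": [0.0,0,0.0],"dr": [0,0,0],"fingers": 0.0},
    {"slide": [0.0,0,0.0],"dr": [0,0,0],"fingers": 0.0},
    {"slide": [0.0,0,0.0],"dr": [0,0,0],"fingers": 0.0},
  ],
)

```text
t: 3.35
eef_pos: [553.6, 214.2, 12.3]
tcp_rot: [-1.571, -0.0, -0.096]
ft_force: [-0.3, -0.4, 0.6]
opening: 0.129
```

```bash

python3 w.py f 4 '[("scene",(300,240,100,70))]'
```

```text
[553.62513809 214.21353061  12.28960245] [-1.57063509e+00 -2.16437127e-04 -9.63406013e-02] [-0.33902511 -0.39078315  0.6267032 ] 12.28928156201963 3.35
```

View pics/f_scene.png

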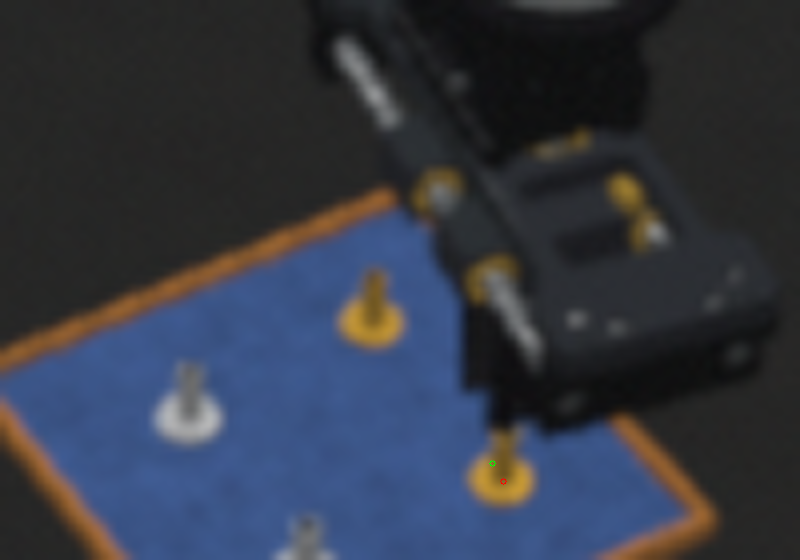

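Call:
drive_tool(
  steps=[
    {"slide": [0.0,0,0.0],"dr": [0,0,0],"fingers": 0.0},
    {"slide": [0.0,0,0.0],"dr": [0,0,0],"fingers": 0.0},
    {"slide": [0.0,0,0.0],"dr": [0,0,0],"fingers": 0.0},
  ],
)

```text
t: 3.65
eef_pos: [553.6, 214.2, 12.1]
tcp_rot: [-1.571, -0.0, -0.096]
ft_force: [0.1, 0.2, 0.1]
opening: 0.003
```

```bash

python3 w.py g 4 '[("scene",(300,240,100,70))]'
```

```text
[553.5512082  214.21798366  12.13240435] [-1.57073968e+00 -4.24707730e-07 -9.62706974e-02] [0.07161503 0.17987129 0.09331215] 0.28013631058228994 3.65
```

View pics/g_scene.png

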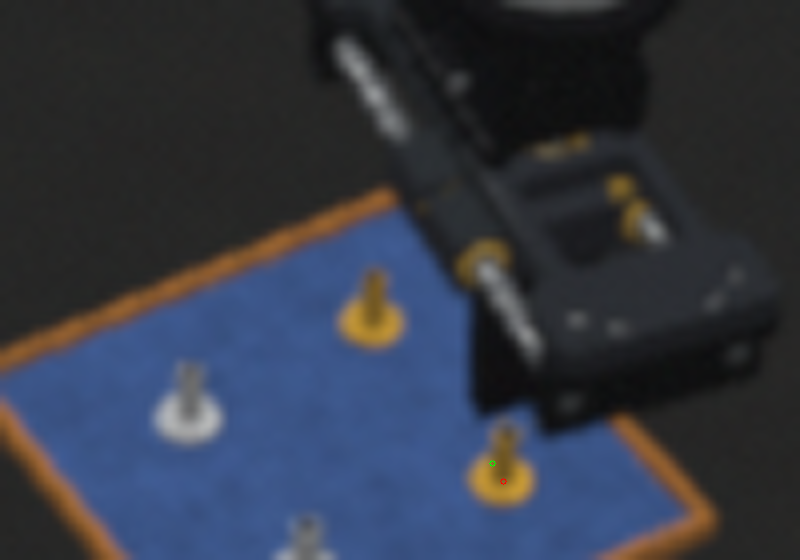

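Call:
drive_tool(
  steps=[
    {"slide": [0.0,0,0.0],"dr": [0,0,0],"fingers": 0.04},
    {"slide": [0.0,0,0.0],"dr": [0,0,0],"fingers": 0.04},
    {"slide": [0.0,0,0.0],"dr": [0,0,0],"fingers": 0.04},
    {"slide": [0.0,0.0,0.0],"dr": [0,0,0],"fingers": 0.04},
    {"slide": [0.0,0.0,0.0],"dr": [0,0,0],"fingers": 0.04},
  ],
)

```text
t: 4.12
eef_pos: [553.6, 214.2, 12.1]
tcp_rot: [-1.571, -0.0, -0.096]
ft_force: [-0.4, -0.4, -0.3]
opening: 0.297
```

Call:
drive_tool(
  steps=[
    {"slide": [0.0,0.004,0.0],"dr": [0,0,0],"fingers": 0.04},
    {"slide": [0.0,0.008,0.0],"dr": [0,0,0],"fingers": 0.04},
    {"slide": [0.0,0.012,0.0],"dr": [0,0,0],"fingers": 0.04},
    {"slide": [0.0,0.012,0.0],"dr": [0,0,0],"fingers": 0.04},
  ],
)

```text
t: 4.45
eef_pos: [553.1, 214.1, -0.9]
tcp_rot: [-1.571, 0.001, -0.096]
ft_force: [-0.1, 0.1, -0.1]
opening: 0.417
```

```bash

python3 w.py i 20 '[("scene",(300,240,100,70))]'
```

```text
[553.10327984 214.0681575   -0.92129325] [-1.57120943e+00  1.29913269e-03 -9.63157330e-02] [-0.14659948  0.05418948 -0.11978823] 39.686466927829294 4.45
```

View pics/i_scene.png

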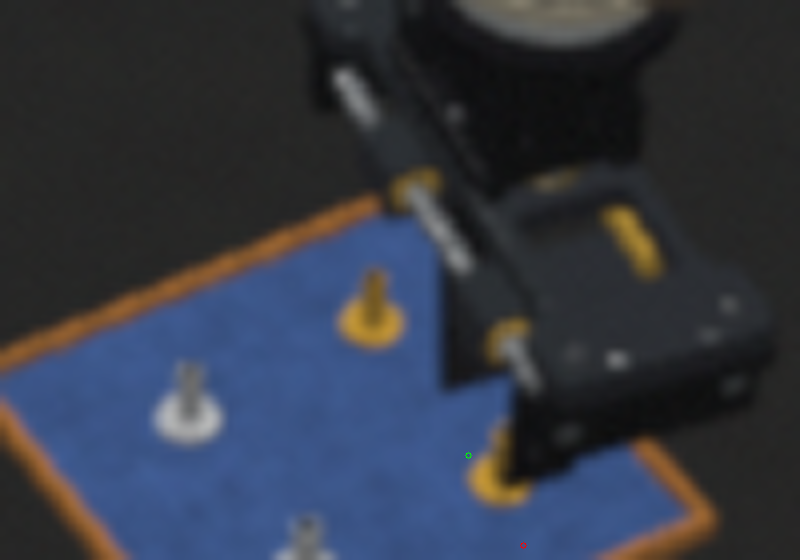

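Call:
drive_tool(
  steps=[
    {"slide": [0.0,0.005,0.0],"dr": [0,0,0],"fingers": 0.04},
    {"slide": [0.0,0.01,0.0],"dr": [0,0,0],"fingers": 0.04},
    {"slide": [0.0,0.015,0.0],"dr": [0,0,0],"fingers": 0.04},
    {"slide": [0.0,0.015,0.0],"dr": [0,0,0],"fingers": 0.04},
  ],
)

```text
t: 4.83
eef_pos: [553.0, 214.1, -16.0]
tcp_rot: [-1.571, 0.001, -0.096]
ft_force: [0.5, -0.4, 0.7]
opening: 0.421
```

```bash

python3 w.py j 20 '[("scene",(300,240,100,70)),("top",(160,170,140,130))]'
```

```text
[553.03505823 214.05696703 -16.02390397] [-1.57124722e+00  1.39958790e-03 -9.63124359e-02] [ 0.52943703 -0.39100808  0.7018346 ] 39.99358310145998 4.8333
```

View pics/j_scene.png

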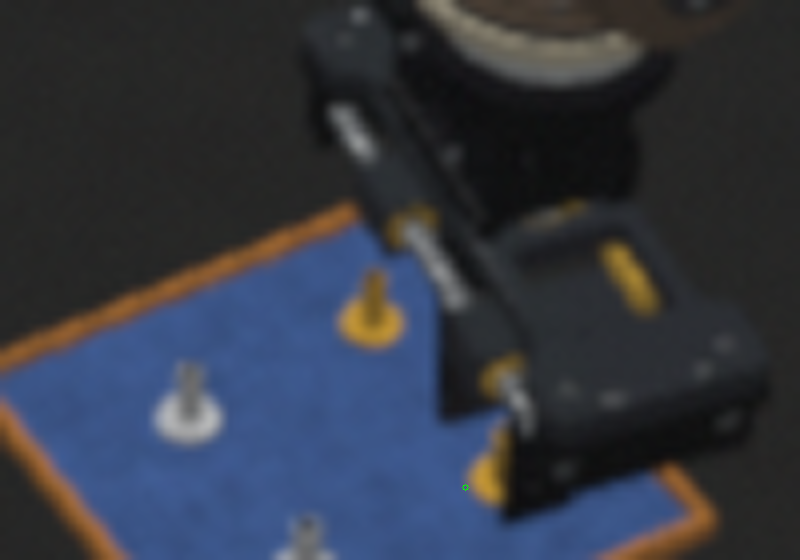

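View pics/j_top.png

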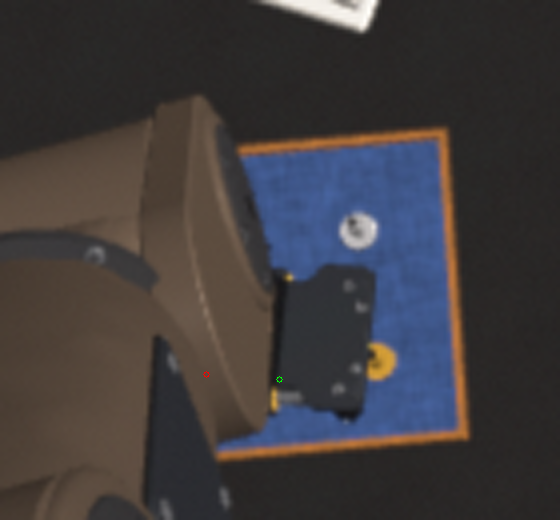

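```bash

python3 - <<'E'
from h import *
R=Ro.from_euler('xyz',[-np.pi/2,0,-.0963])
for z in (10,16,20):
  for zz in (20,26,32,-20,-32):
    print(z,zz,[((proj("scene",np.array([553,214,z])+R.apply([x,0,zz]))-[300,240]+.5)*8).round() for x in (-12,12)])
E
```

```text
10 20 [array([562., 511.]), array([491., 532.])]
10 26 [array([570., 524.]), array([499., 546.])]
10 32 [array([579., 538.]), array([508., 560.])]
10 -20 [array([506., 421.]), array([436., 442.])]
10 -32 [array([489., 395.]), array([420., 416.])]
16 20 [array([563., 498.]), array([492., 519.])]
16 26 [array([572., 511.]), array([501., 533.])]
16 32 [array([580., 525.]), array([509., 547.])]
16 -20 [array([507., 408.]), array([437., 429.])]
16 -32 [array([491., 382.]), array([421., 402.])]
20 20 [array([564., 489.]), array([493., 510.])]
20 26 [array([573., 502.]), array([502., 524.])]
20 32 [array([581., 516.]), array([510., 538.])]
20 -20 [array([508., 399.]), array([438., 420.])]
20 -32 [array([492., 373.]), array([422., 394.])]
```

Call:
drive_tool(
  steps=[
    {"slide": [0.0,0.003,0.0],"dr": [0,0,0],"fingers": 0.04},
    {"slide": [0.0,0.006,0.0],"dr": [0,0,0],"fingers": 0.04},
    {"slide": [0.0,0.008,0.0],"dr": [0,0,0],"fingers": 0.04},
    {"slide": [0.0,0.008,0.0],"dr": [0,0,0],"fingers": 0.04},
  ],
)

```text
t: 5.27
eef_pos: [553.4, 214.1, -23.3]
tcp_rot: [-1.571, 0.001, -0.096]
ft_force: [-0.2, 0.4, 0.1]
opening: 0.423
```

```bash

python3 w.py k 0 '[("scene",(300,240,100,70))]'
```

```text
[553.35691646 214.13790288 -23.29802479] [-1.57092534e+00  5.27294920e-04 -9.63006314e-02] [-0.22003373  0.37424204  0.05440401] 40.22068007387047 5.2667
```

View pics/k_scene.png

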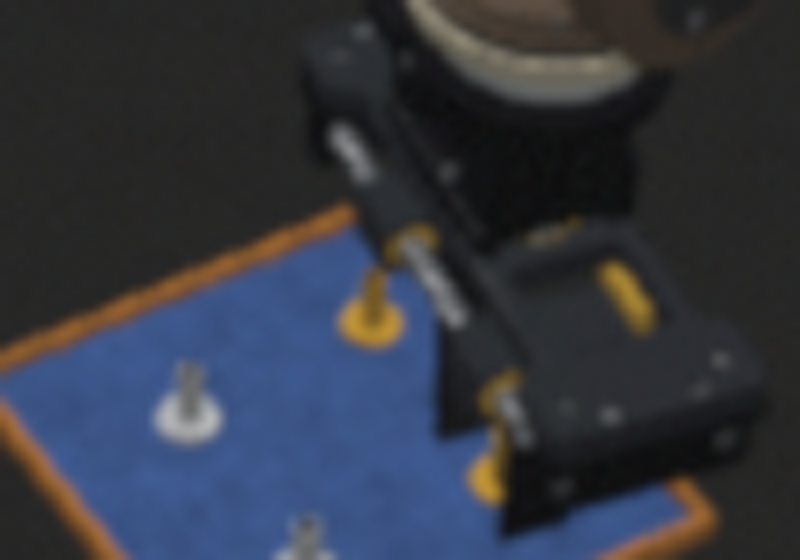

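Call:
drive_tool(
  steps=[
    {"slide": [0.0,0.001,0.0],"dr": [0,0,0],"fingers": 0.0},
    {"slide": [0.0,0.001,0.0],"dr": [0,0,0],"fingers": 0.0},
    {"slide": [0.0,0.001,0.0],"dr": [0,0,0],"fingers": 0.0},
    {"slide": [0.0,0.001,0.0],"dr": [0,0,0],"fingers": 0.0},
    {"slide": [0.0,0.001,0.0],"dr": [0,0,0],"fingers": 0.0},
  ],
)

```text
t: 5.73
eef_pos: [554.0, 214.3, -23.1]
tcp_rot: [-1.57, -0.001, -0.096]
ft_force: [-1.8, -4.2, 19.8]
opening: 0.129
```

Call:
drive_tool(
  steps=[
    {"slide": [0.0,0.0,0.0],"dr": [0,0,0],"fingers": 0.0},
    {"slide": [0.0,0.0,0.0],"dr": [0,0,0],"fingers": 0.0},
    {"slide": [0.0,0.0,0.0],"dr": [0,0,0],"fingers": 0.0},
  ],
)

```text
t: 5.98
eef_pos: [554.4, 214.4, -22.7]
tcp_rot: [-1.57, -0.002, -0.096]
ft_force: [-0.4, -0.5, 10.6]
opening: 0.078
```

```bash

python3 w.py l 0 '[("scene",(300,240,100,70))]'
```

```text
[554.38131653 214.36380039 -22.74067901] [-1.57002994 -0.00206197 -0.09629164] [-0.40078264 -0.52199379 10.60536823] 7.4155274708931245 5.9833
```

View pics/l_scene.png

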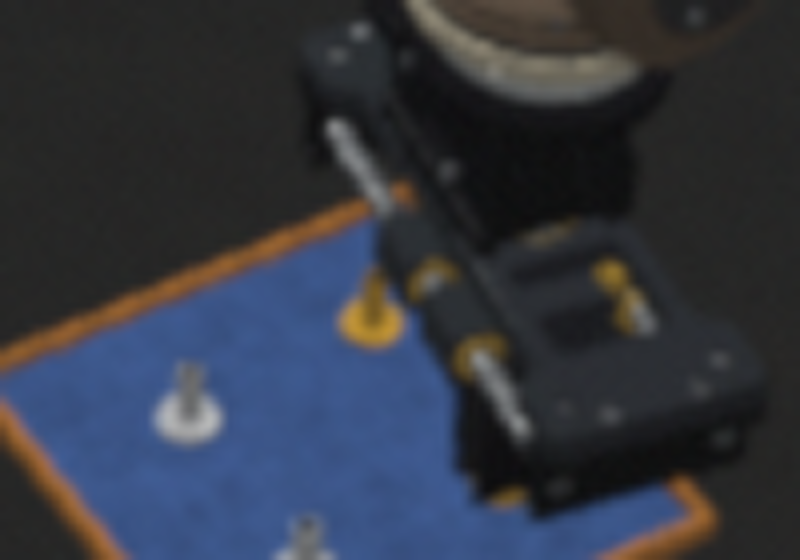

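Call:
drive_tool(
  steps=[
    {"slide": [0.0,-0.01,0.0],"dr": [0,0,0],"fingers": 0.0},
    {"slide": [0.0,-0.035,0.0],"dr": [0,0,0],"fingers": 0.0},
    {"slide": [0.0,-0.065,0.0],"dr": [0,0,0],"fingers": 0.0},
    {"slide": [0.0,-0.085,0.0],"dr": [0,0,0],"fingers": 0.0},
    {"slide": [0.0,-0.085,0.0],"dr": [0,0,0],"fingers": 0.0},
  ],
)

```text
t: 6.45
eef_pos: [555.3, 214.8, 65.6]
tcp_rot: [-1.569, -0.006, -0.096]
ft_force: [0.7, 0.1, -0.1]
opening: 0.07
```

```bash

python3 w.py o 0 '[("scene",(300,200,100,75))]'
```

```text
[555.32403714 214.76116636  65.58807675] [-1.56856535 -0.00576828 -0.09622113] [ 0.74582551  0.07221096 -0.0813506 ] 6.6912343226385875 6.45
```

View pics/o_scene.png

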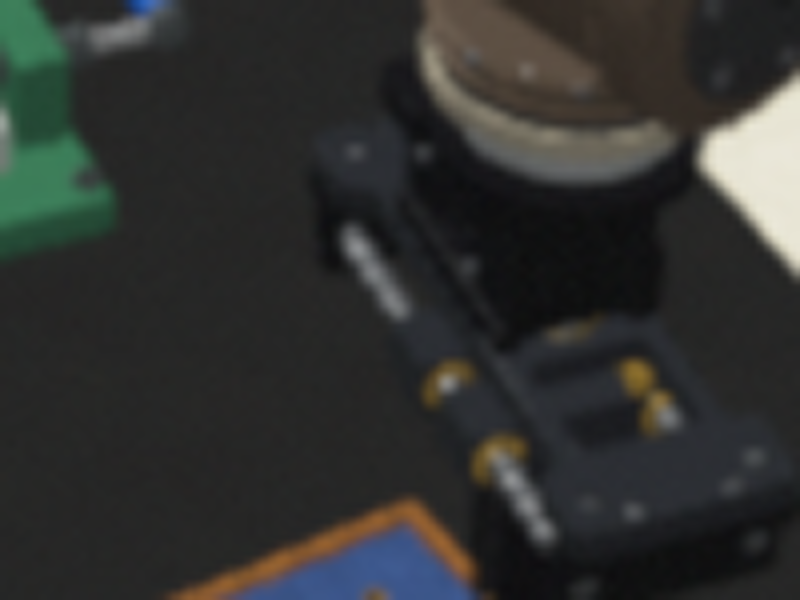

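```bash

python3 -c "
import cv2
im=cv2.imread('pics/o_scene_full.png');cv2.imwrite('pics/o2.png',cv2.resize(im[240:315,310:410],None,fx=8,fy=8,interpolation=cv2.INTER_CUBIC))"
```

```text
(no output)
```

View pics/o2.png

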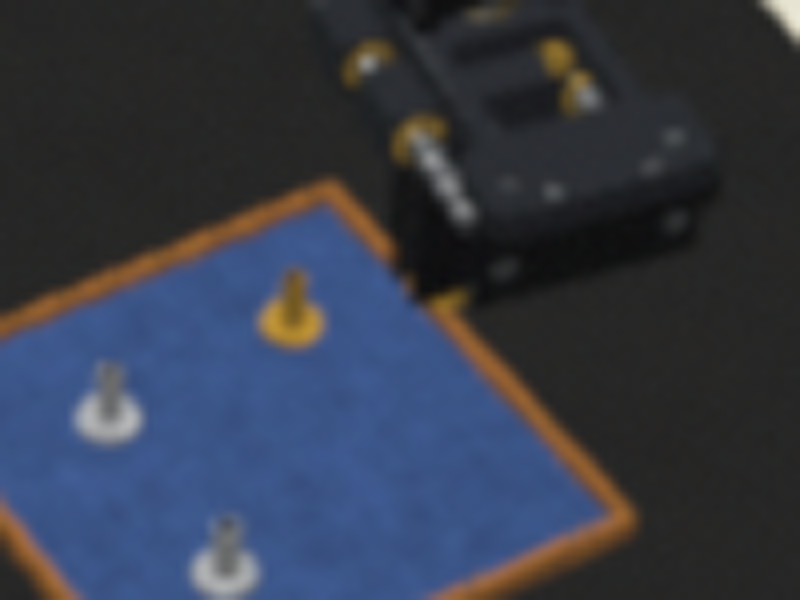

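Call:
drive_tool(
  steps=[
    {"slide": [0.009,-0.004,-0.025],"dr": [0,0,0],"fingers": 0.0},
    {"slide": [0.0225,-0.008,-0.061],"dr": [0,0,0],"fingers": 0.0},
    {"slide": [0.036,-0.01,-0.098],"dr": [0,0,0],"fingers": 0.0},
    {"slide": [0.049,-0.01,-0.134],"dr": [0,0,0],"fingers": 0.0},
    {"slide": [0.062,-0.01,-0.17],"dr": [0,0,0],"fingers": 0.0},
  ],
)

```text
t: 6.92
eef_pos: [598.6, 37.4, 70.3]
tcp_rot: [-1.571, 0.001, -0.096]
ft_force: [0.1, 0.9, -0.0]
opening: 0.075
```

Call:
drive_tool(
  steps=[
    {"slide": [0.013,0,-0.036],"dr": [0,0,0],"fingers": 0.0},
    {"slide": [0.026,0,-0.072],"dr": [0,0,0],"fingers": 0.0},
    {"slide": [0.039,0,-0.108],"dr": [0,0,0],"fingers": 0.0},
    {"slide": [0.052,0,-0.144],"dr": [0,0,0],"fingers": 0.0},
    {"slide": [0.062,0,-0.172],"dr": [0,0,0],"fingers": 0.0},
  ],
)

```text
t: 7.33
eef_pos: [643.9, -140.9, 69.9]
tcp_rot: [-1.571, 0.001, -0.097]
ft_force: [0.6, 0.6, -0.8]
opening: 0.072
```

Call:
drive_tool(
  steps=[
    {"slide": [0.006,0,-0.02],"dr": [0,0,0],"fingers": 0.0},
    {"slide": [0.006,0,-0.02],"dr": [0,0,0],"fingers": 0.0},
    {"slide": [0.006,0,-0.02],"dr": [0,0,0],"fingers": 0.0},
  ],
)

```text
t: 7.58
eef_pos: [647.4, -159.3, 69.7]
tcp_rot: [-1.57, 0.002, -0.098]
ft_force: [-0.3, 0.7, -0.1]
opening: 0.073
```

```bash
python3 -c "
from h import *
go([651.8,-159.5,40],-0.0965)"
python3 w.py p 0 '[("scene",(210,140,130,97)),("top",(340,160,130,97))]'
```

```text
t 7.58 tcp [ 647.4 -159.3   69.7] rpy [-1.5701  0.0019 -0.0982] F [-0.3  0.7 -0.1] op mm 6.9 
j [-0.34  0.67  1.56  0.    0.92 -1.81] 
slide [0.0044 0.0297 0.0002] dr [-0.0007 -0.0017 -0.0019]
[ 647.42555427 -159.2649187    69.74934601] [-1.57012168  0.001911   -0.09817224] [-0.25188019  0.71640854 -0.09525902] 6.896375649890998 7.5833
```

View pics/p_scene.png

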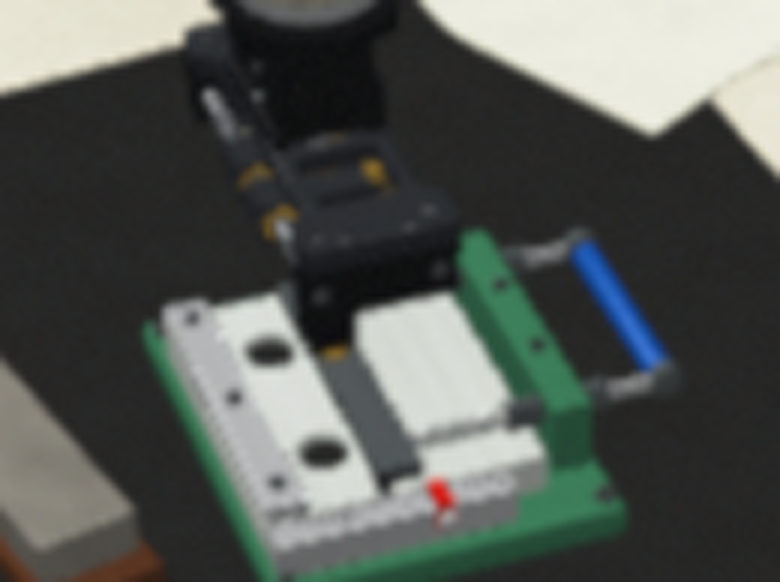

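View pics/p_top.png

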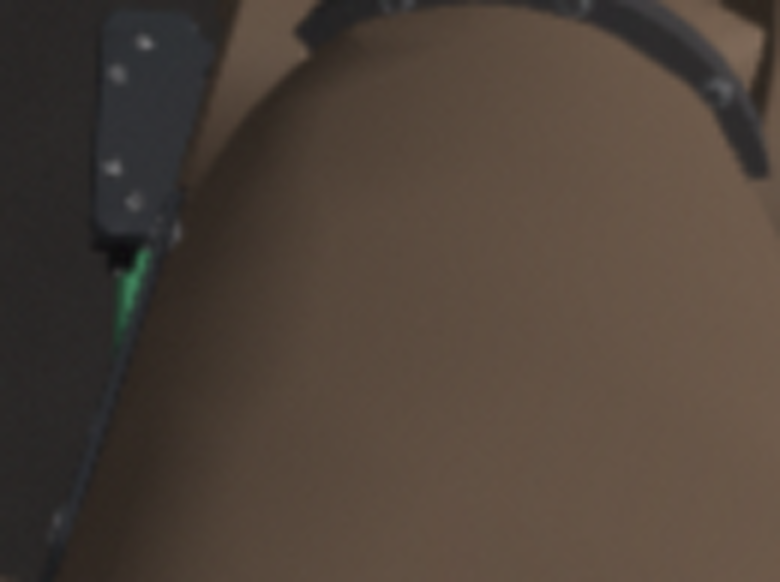

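```bash
cat > q.py <<'E'
from h import *
import sys
im=cv2.imread(sys.argv[1]); x,y,w,h=235,185,50,45; U=8
g=cv2.cvtColor(cv2.resize(im[y:y+h,x:x+w],None,fx=U,fy=U,interpolation=cv2.INTER_CUBIC),cv2.COLOR_BGR2GRAY)
for th in (70,90,110):
  cs,_=cv2.findContours((g<th).astype(np.uint8),cv2.RETR_LIST,cv2.CHAIN_APPROX_NONE)
  for c in cs:
    a=cv2.contourArea(c)
    if 800<a<3500:
        e=cv2.fitEllipse(c); uv=(np.array(e[0])+.5)/U-.5+[x,y]; print(th,a,uv.round(2),ray("scene",uv,36).round(1),ray("scene",uv,34).round(1),np.round(e[1],1))
E
python3 q.py pics/scene0.png; python3 q.py pics/p_scene_full.png
python3 -c "
from h import *
s=env.state();print(s['eef_pos'],s['qvel'])
p=s['eef_pos']; print(proj('scene',p+[0,0,26.7]),proj('scene',p+[8.9,4.6,26.7]))"
```

```text
70 915.5 [263.46 215.19] [ 650.3 -160.2   36. ] [ 649.4 -162.4   34. ] [24.5 47.7]
70 801.5 [254.55 198.44] [ 642.5 -239.8   36. ] [ 641.6 -242.2   34. ] [22.2 46.3]
90 1252.5 [263.43 215.14] [ 650.2 -160.4   36. ] [ 649.3 -162.6   34. ] [30.  53.5]
90 1101.5 [254.53 198.4 ] [ 642.5 -240.    36. ] [ 641.6 -242.4   34. ] [27.1 52.1]
110 2181.0 [278.54 228.07] [635.9 -92.2  36. ] [634.9 -94.3  34. ] [ 27.2 148.4]
110 1547.5 [263.41 215.1 ] [ 650.2 -160.6   36. ] [ 649.3 -162.8   34. ] [34.2 57.9]
110 1392.5 [254.53 198.31] [ 642.4 -240.4   36. ] [ 641.4 -242.7   34. ] [31.8 56.1]
110 818.5 [282.71 186.37] [ 545.8 -255.    36. ] [ 544.7 -257.4   34. ] [32.5 34.6]
70 916.5 [263.46 215.19] [ 650.2 -160.2   36. ] [ 649.3 -162.4   34. ] [24.7 47.5]
70 803.0 [254.54 198.43] [ 642.5 -239.8   36. ] [ 641.6 -242.2   34. ] [22.2 46.4]
90 1247.5 [263.43 215.14] [ 650.2 -160.4   36. ] [ 649.3 -162.6   34. ] [29.9 53.4]
90 1102.5 [254.52 198.39] [ 642.5 -240.    36. ] [ 641.6 -242.4   34. ] [27.1 52. ]
110 2169.5 [278.52 228.07] [635.9 -92.2  36. ] [635.  -94.3  34. ] [ 27.4 148.4]
110 1543.5 [263.4 215.1] [ 650.3 -160.6   36. ] [ 649.4 -162.8   34. ] [34.1 57.8]
110 1392.5 [254.53 198.31] [ 642.3 -240.4   36. ] [ 641.4 -242.7   34. ] [31.8 56.2]
[ 647.52024443 -157.56325615   70.32576642] [ 0.01410697 -0.0094458  -0.00140214 -0.00088133  0.00237726 -0.00304895]
[263.86049842 198.25175952] [261.55222934 200.11864624]
```

```bash
python3 -c "
from h import *
go([651.4,-159.8,30],-0.0965)"
```

```text
t 7.68 tcp [ 647.5 -157.6   70.3] rpy [-1.5702  0.0016 -0.0959] F [ 0.3  1.1 -0.5] op mm 7.5 
j [-0.34  0.67  1.56  0.    0.92 -1.81] 
slide [ 0.0041  0.0403 -0.0019] dr [-0.0006  0.0006 -0.0016]
```

Call:
drive_tool(
  steps=[
    {"slide": [0.004,0.01,-0.001],"dr": [0,0,0],"fingers": 0.0},
    {"slide": [0.004,0.02,-0.001],"dr": [0,0,0],"fingers": 0.0},
    {"slide": [0.004,0.032,-0.001],"dr": [0,0,0],"fingers": 0.0},
    {"slide": [0.004,0.04,-0.001],"dr": [0,0,0],"fingers": 0.0},
    {"slide": [0.004,0.04,-0.001],"dr": [0,0,0],"fingers": 0.0},
  ],
)

```text
t: 8.1
eef_pos: [650.8, -159.2, 28.4]
tcp_rot: [-1.57, 0.004, -0.096]
ft_force: [0.4, 0.3, 0.0]
opening: 0.072
```

```bash
python3 -c "
from h import *
go([651.4,-159.8,5.3],-0.0965)"
python3 w.py q 0 '[("scene",(230,165,70,60))]'
```

```text
t 8.10 tcp [ 650.8 -159.2   28.4] rpy [-1.5698  0.0037 -0.0958] F [0.4 0.3 0. ] op mm 6.9 
j [-0.34  0.73  1.57  0.    0.85 -1.81] 
slide [ 0.0007  0.0231 -0.0006] dr [-0.001   0.0007 -0.0037]
[ 650.84470715 -159.18268393   28.37107926] [-1.56978368  0.00369038 -0.09580788] [0.35738992 0.29677948 0.03449927] 6.88315314140197 8.1
```

View pics/q_scene.png

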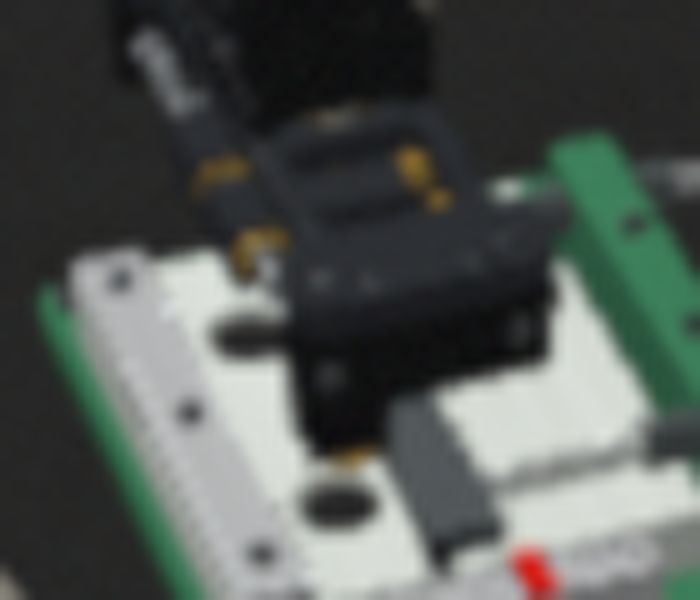

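Call:
drive_tool(
  steps=[
    {"slide": [0.0,0.005,0],"dr": [0,0,0],"fingers": 0.0},
    {"slide": [0.0,0.01,0],"dr": [0,0,0],"fingers": 0.0},
    {"slide": [0,0.015,0],"dr": [0,0,0],"fingers": 0.0},
    {"slide": [0,0.0185,0],"dr": [0,0,0],"fingers": 0.0},
    {"slide": [0,0.0185,0],"dr": [0,0,0],"fingers": 0.0},
  ],
)

```text
t: 8.57
eef_pos: [651.7, -159.9, 11.8]
tcp_rot: [-1.57, 0.001, -0.096]
ft_force: [-0.1, -0.4, 0.4]
opening: 0.076
```

```bash
python3 -c "
from h import *
go([651.4,-159.8,5.3],-0.0965)"
python3 w.py r 0 '[("scene",(230,165,70,60))]'
```

```text
t 8.57 tcp [ 651.7 -159.9   11.8] rpy [-1.5704e+00  1.0000e-03 -9.6400e-02] F [-0.1 -0.4  0.4] op mm 7.2 
j [-0.34  0.75  1.58  0.    0.82 -1.81] 
slide [-0.0003  0.0065  0.0001] dr [-0.0004  0.0001 -0.001 ]
[ 651.67741561 -159.90562399   11.77872427] [-1.57044468e+00  1.00777881e-03 -9.64069531e-02] [-0.0571693  -0.37455175  0.37958682] 7.18718389146914 8.5667
```

View pics/r_scene.png

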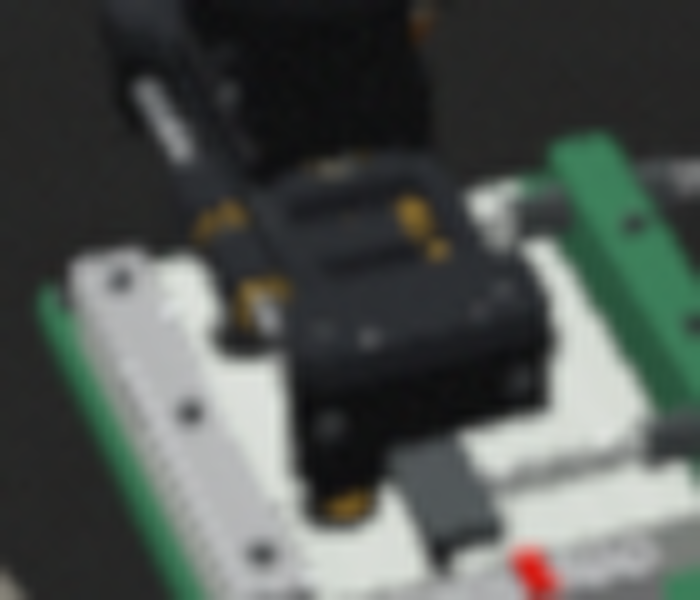

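Call:
drive_tool(
  steps=[
    {"slide": [-0.0003,0.002,0],"dr": [0,0,0],"fingers": 0.0},
    {"slide": [-0.0003,0.004,0],"dr": [0,0,0],"fingers": 0.0},
    {"slide": [-0.0003,0.005,0],"dr": [0,0,0],"fingers": 0.0},
    {"slide": [-0.0003,0.005,0],"dr": [0,0,0],"fingers": 0.0},
  ],
)

```text
t: 8.95
eef_pos: [651.7, -160.0, 7.4]
tcp_rot: [-1.571, 0.0, -0.096]
ft_force: [0.5, 0.2, 0.4]
opening: 0.075
```

```bash
python3 -c "
from h import *
go([651.4,-159.8,5.3],-0.0965)"
python3 w.py u 0 '[("scene",(230,165,70,60))]'
```

```text
t 8.95 tcp [ 651.7 -160.     7.4] rpy [-1.5707e+00  2.0000e-04 -9.6300e-02] F [0.5 0.2 0.4] op mm 7.1 
j [-0.34  0.75  1.58  0.    0.81 -1.81] 
slide [-0.0003  0.0021  0.0001] dr [-0.0001  0.0002 -0.0002]
[ 651.66684694 -159.95413829    7.44493704] [-1.57067501e+00  1.91907046e-04 -9.62884749e-02] [0.47606726 0.2262063  0.42192467] 7.085126048412704 8.95
```

View pics/u_scene.png

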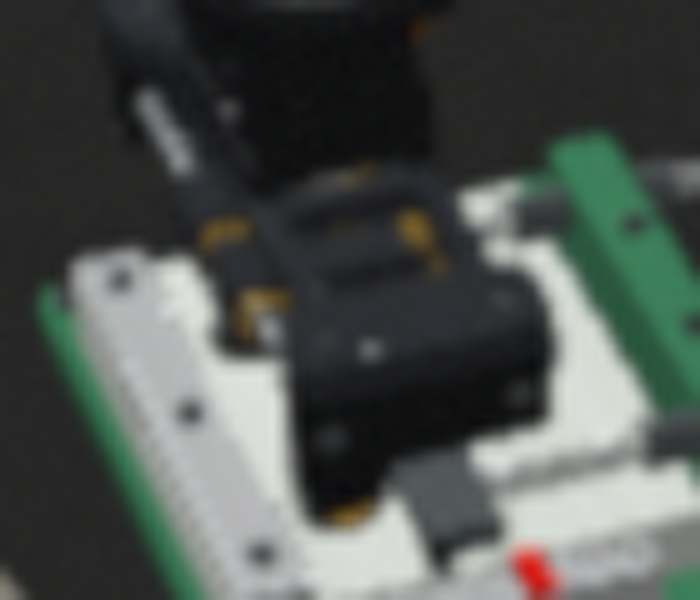

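No contact force yet and the head is in the pocket's mouth. I'll go a little lower until it touches.

Call:
drive_tool(
  steps=[
    {"slide": [-0.0003,0.001,0],"dr": [0,0,0],"fingers": 0.0},
    {"slide": [-0.0003,0.002,0],"dr": [0,0,0],"fingers": 0.0},
    {"slide": [-0.0003,0.002,0],"dr": [0,0,0],"fingers": 0.0},
  ],
)

```text
t: 9.25
eef_pos: [651.6, -160.0, 6.1]
tcp_rot: [-1.571, -0.001, -0.096]
ft_force: [-1.5, 0.6, 4.6]
opening: 0.075
```

Call:
drive_tool(
  steps=[
    {"slide": [0,0,0],"dr": [0,0,0],"fingers": 0.036},
    {"slide": [0,0,0],"dr": [0,0,0],"fingers": 0.036},
    {"slide": [0,0,0],"dr": [0,0,0],"fingers": 0.036},
    {"slide": [0,0,0],"dr": [0,0,0],"fingers": 0.036},
  ],
)

```text
t: 9.58
eef_pos: [652.0, -160.3, 6.3]
tcp_rot: [-1.571, -0.002, -0.096]
ft_force: [-1.1, -0.6, 5.4]
opening: 0.301
```

Call:
drive_tool(
  steps=[
    {"slide": [0,-0.012,0],"dr": [0,0,0],"fingers": 0.036},
    {"slide": [0,-0.03,0],"dr": [0,0,0],"fingers": 0.036},
    {"slide": [0,-0.05,0],"dr": [0,0,0],"fingers": 0.036},
    {"slide": [0,-0.075,0],"dr": [0,0,0],"fingers": 0.036},
  ],
)

```text
t: 9.92
eef_pos: [650.8, -159.7, 81.1]
tcp_rot: [-1.57, 0.002, -0.096]
ft_force: [-0.6, 0.6, -0.2]
opening: 0.379
```

Call:
drive_tool(
  steps=[
    {"slide": [-0.01,-0.004,0.03],"dr": [0,0,0],"fingers": 0.04},
    {"slide": [-0.02,-0.006,0.06],"dr": [0,0,0],"fingers": 0.04},
    {"slide": [-0.033,-0.006,0.096],"dr": [0,0,0],"fingers": 0.04},
    {"slide": [-0.046,-0.006,0.132],"dr": [0,0,0],"fingers": 0.04},
    {"slide": [-0.059,-0.006,0.168],"dr": [0,0,0],"fingers": 0.04},
  ],
)

```text
t: 10.33
eef_pos: [608.2, 14.4, 87.5]
tcp_rot: [-1.571, -0.001, -0.097]
ft_force: [0.1, 1.1, 0.6]
opening: 0.418
```

```bash
python3 -c "
from h import *
go([555.9,137.5,60],-0.0965)"
python3 w.py v 0 '[("scene",(225,165,100,75)),("top",(340,160,130,97))]'
```

```text
t 10.33 tcp [608.2  14.4  87.5] rpy [-1.5706e+00 -6.0000e-04 -9.6900e-02] F [0.1 1.1 0.6] op mm 39.8 
j [-0.09  0.58  1.7   0.    0.86 -1.56] 
slide [-0.064   0.0275  0.1175] dr [-0.0002 -0.0004  0.0006]
[608.23304091  14.35022414  87.47367443] [-1.57064481e+00 -6.24744878e-04 -9.68901187e-02] [0.1074715  1.07011195 0.57732331] 39.797906879276 10.3333
```

View pics/v_scene.png

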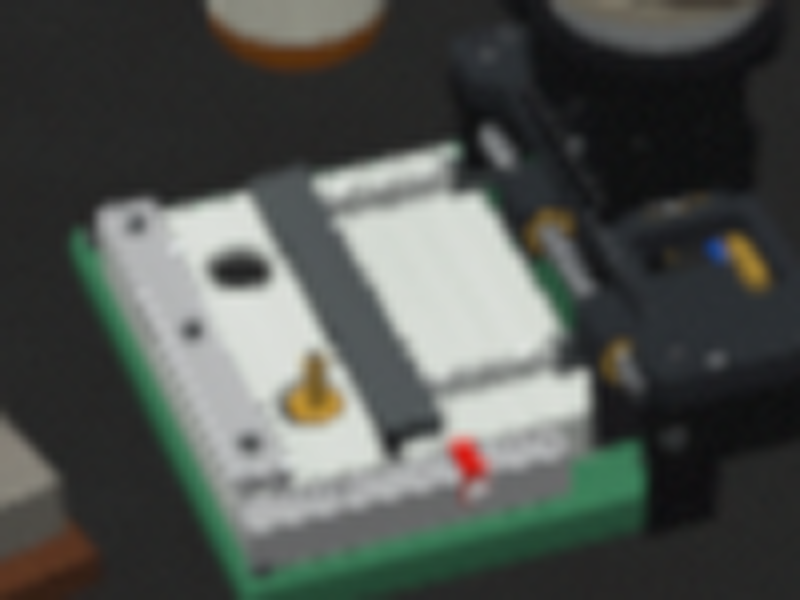

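View pics/v_top.png

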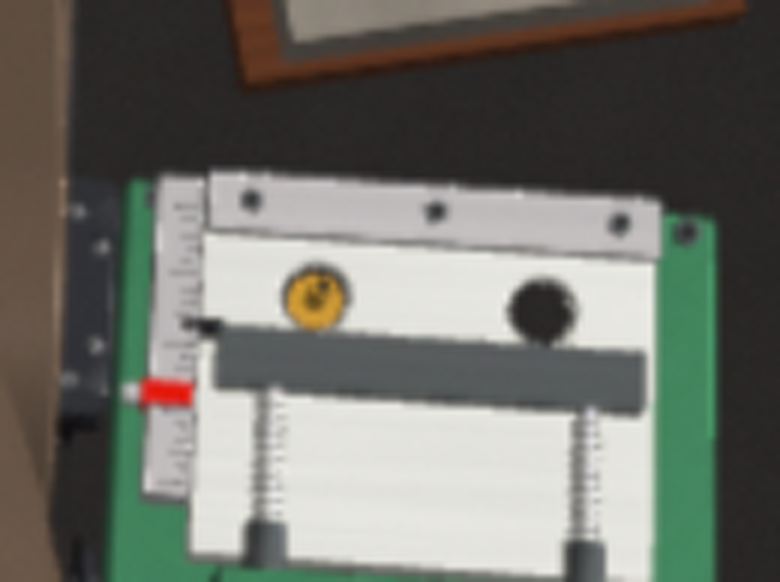

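```bash
cat > tri.py <<'E'
from h import *
import sys
def head(img,x,y,w,h):
    U=8; im=cv2.imread(img); c=cv2.cvtColor(cv2.resize(im[y:y+h,x:x+w],None,fx=U,fy=U,interpolation=cv2.INTER_CUBIC),cv2.COLOR_BGR2HSV)
    m=((c[...,0]>12)&(c[...,0]<34)&(c[...,1]>100)&(c[...,2]>110)).astype(np.uint8)
    cs,_=cv2.findContours(m,cv2.RETR_EXTERNAL,cv2.CHAIN_APPROX_NONE); out=[]
    for k in cs:
        if cv2.contourArea(k)<700: continue
        b=cv2.boundingRect(k); k2=k
        hl=cv2.convexHull(k); M=cv2.moments(hl)
        out.append((cv2.contourArea(k),((np.array([M['m10'],M['m01']])/M['m00'])+.5)/U-.5+[x,y],(np.array(b)/U+[x,y,0,0]).round(2)))
    return out
tag=sys.argv[1]
for n,b in (("top",(375,190,75,40)),("scene",(235,185,50,50))):
    for a,p,bb in head(f"pics/{tag}_{n}_full.png",*b): print(n,a,p.round(2),bb,[ray(n,p,z)[:2].round(1) for z in (35,39)])
E
python3 tri.py v
python3 -c "
from h import *
for z in (35,39):
  for c in ((650.6,-160),(649.6,-160)):
    P=np.array([proj('scene',[c[0]+10*np.cos(a),c[1]+10*np.sin(a),z]) for a in np.linspace(0,6.28,100)])
    print('scene',z,c,P.min(0).round(2),P.max(0).round(2), proj('scene',[*c,z+20]).round(2))
"
```

```text
top 4462.5 [392.01 209.64] [387.75 205.5    9.62   9.5 ] [array([ 650.4, -159.5]), array([ 649.3, -158.8])]
scene 1781.0 [263.73 214.12] [260.88 210.25   6.75   7.5 ] [array([ 647.2, -165.2]), array([ 649. , -160.8])]
scene 35 (650.6, -160) [259.79 213.23] [266.99 217.86] [263.09 210.  ]
scene 35 (649.6, -160) [260.12 213.13] [267.31 217.76] [263.42 209.9 ]
scene 39 (650.6, -160) [259.73 212.13] [266.93 216.76] [263.03 208.88]
scene 39 (649.6, -160) [260.06 212.03] [267.26 216.66] [263.36 208.78]
```

Call:
drive_tool(
  steps=[
    {"slide": [-0.019,0.01,0.035],"dr": [0,0,0],"fingers": 0.04},
    {"slide": [-0.038,0.02,0.07],"dr": [0,0,0],"fingers": 0.04},
    {"slide": [-0.055,0.028,0.102],"dr": [0,0,0],"fingers": 0.04},
    {"slide": [-0.064,0.036,0.118],"dr": [0,0,0],"fingers": 0.04},
    {"slide": [-0.064,0.036,0.118],"dr": [0,0,0],"fingers": 0.04},
  ],
)

```text
t: 10.85
eef_pos: [554.6, 139.1, 50.0]
tcp_rot: [-1.571, 0.002, -0.093]
ft_force: [0.5, -0.3, -0.1]
opening: 0.423
```

Call:
drive_tool(
  steps=[
    {"slide": [0,0,0],"dr": [0,0,0],"fingers": 0.04},
    {"slide": [0,0,0],"dr": [0,0,0],"fingers": 0.04},
  ],
)

```text
t: 11.02
eef_pos: [557.4, 135.8, 51.3]
tcp_rot: [-1.571, -0.001, -0.097]
ft_force: [0.3, 0.1, -0.2]
opening: 0.421
```

```bash
python3 -c "
from h import *
go([555.9,137.7,-22.5],-0.0965)"
```

```text
t 11.02 tcp [557.4 135.8  51.3] rpy [-1.5706e+00 -1.1000e-03 -9.6600e-02] F [ 0.3  0.1 -0.2] op mm 40.1 
j [ 0.12  0.59  1.82 -0.    0.74 -1.35] 
slide [-0.0018  0.0738  0.0018] dr [-0.0001 -0.0001  0.0011]
```

Call:
drive_tool(
  steps=[
    {"slide": [-0.001,0.012,0.001],"dr": [0,0,0],"fingers": 0.04},
    {"slide": [-0.001,0.024,0.001],"dr": [0,0,0],"fingers": 0.04},
    {"slide": [-0.001,0.036,0.001],"dr": [0,0,0],"fingers": 0.04},
    {"slide": [-0.001,0.046,0.001],"dr": [0,0,0],"fingers": 0.04},
    {"slide": [-0.001,0.046,0.001],"dr": [0,0,0],"fingers": 0.04},
  ],
)

```text
t: 11.43
eef_pos: [555.5, 136.4, 3.3]
tcp_rot: [-1.571, 0.002, -0.098]
ft_force: [-0.4, -0.0, 0.3]
opening: 0.416
```

```bash

python3 w.py x 0 '[("scene",(300,240,100,70))]'; python3 -c "
from h import *
go([555.9,137.7,-22.5],-0.0965)"
```

```text
[555.53582348 136.3811498    3.31835135] [-1.57117233  0.00172054 -0.09791251] [-0.40259819 -0.04852997  0.34395297] 39.600851650775105 11.4333
t 11.48 tcp [555.8 136.7   4.2] rpy [-1.571e+00  1.000e-03 -9.760e-02] F [-0.1 -0.3  0.8] op mm 39.8 
j [ 0.13  0.66  1.85  0.    0.64 -1.35] 
slide [0.     0.0267 0.0011] dr [ 0.0002 -0.0011 -0.001 ]
```

View pics/x_scene.png

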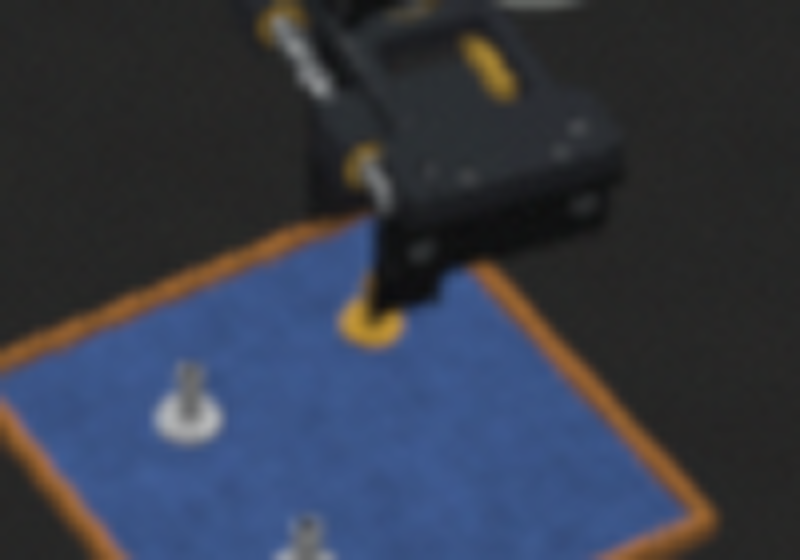

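Call:
drive_tool(
  steps=[
    {"slide": [0,0.008,0.001],"dr": [0,0,0],"fingers": 0.04},
    {"slide": [0,0.016,0.001],"dr": [0,0,0],"fingers": 0.04},
    {"slide": [0,0.023,0.001],"dr": [0,0,0],"fingers": 0.04},
    {"slide": [0,0.026,0.001],"dr": [0,0,0],"fingers": 0.04},
    {"slide": [0,0.026,0.001],"dr": [0,0,0],"fingers": 0.04},
  ],
)

```text
t: 11.9
eef_pos: [555.3, 138.6, -22.2]
tcp_rot: [-1.571, 0.001, -0.096]
ft_force: [-0.5, -0.8, 0.4]
opening: 0.421
```

Call:
drive_tool(
  steps=[
    {"slide": [0,0,0],"dr": [0,0,0],"fingers": 0.0},
    {"slide": [0,0,0],"dr": [0,0,0],"fingers": 0.0},
    {"slide": [0,0,0],"dr": [0,0,0],"fingers": 0.0},
    {"slide": [0,0,0],"dr": [0,0,0],"fingers": 0.0},
    {"slide": [0,0,0],"dr": [0,0,0],"fingers": 0.0},
  ],
)

```text
t: 12.32
eef_pos: [555.8, 138.7, -21.1]
tcp_rot: [-1.571, -0.0, -0.096]
ft_force: [-0.7, 0.3, 0.3]
opening: 0.13
```

Call:
drive_tool(
  steps=[
    {"slide": [0,0,0],"dr": [0,0,0],"fingers": 0.0},
    {"slide": [0,0,0],"dr": [0,0,0],"fingers": 0.0},
    {"slide": [0,0,0],"dr": [0,0,0],"fingers": 0.0},
  ],
)

```text
t: 12.57
eef_pos: [555.8, 138.7, -21.2]
tcp_rot: [-1.571, -0.0, -0.096]
ft_force: [0.5, -0.5, 1.9]
opening: 0.071
```

```bash

python3 w.py y 0 '[("scene",(300,240,100,70))]'; python3 -c "
from h import *
go([555.9,137.7,-22.5],-0.0965)"
```

```text
[555.82088221 138.67219715 -21.18116682] [-1.57063912e+00 -3.12294209e-04 -9.63124246e-02] [ 0.50560474 -0.4744413   1.89218335] 6.7821800244693895 12.5667
t 12.62 tcp [555.8 138.7 -21.2] rpy [-1.5706e+00 -3.0000e-04 -9.6300e-02] F [-0.2 -0.3  2.3] op mm 6.6 
j [ 0.13  0.7   1.86  0.    0.59 -1.35] 
slide [ 0.0002  0.0013 -0.001 ] dr [-0.0002  0.0002  0.0003]
```

View pics/y_scene.png

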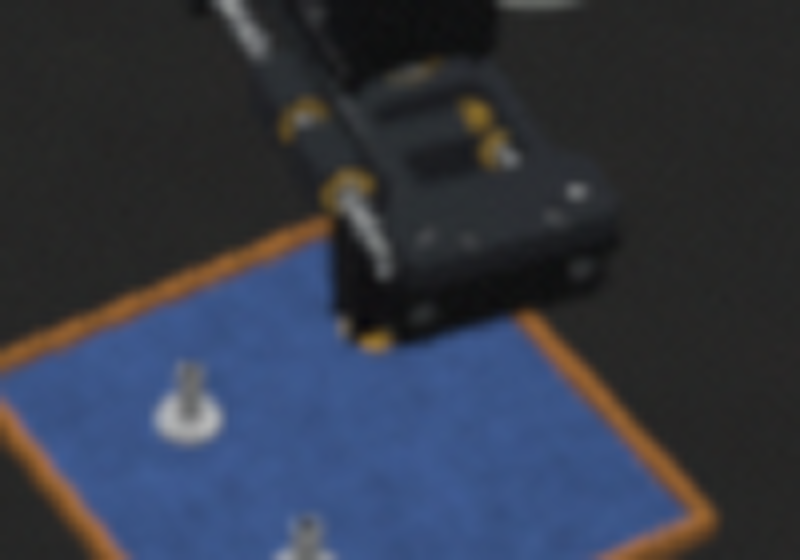

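Call:
drive_tool(
  steps=[
    {"slide": [0.0,-0.01,0.0],"dr": [0,0,0],"fingers": 0.0},
    {"slide": [0.0,-0.035,0.0],"dr": [0,0,0],"fingers": 0.0},
    {"slide": [0.0,-0.07,0.0],"dr": [0,0,0],"fingers": 0.0},
    {"slide": [0.005,-0.09,-0.015],"dr": [0,0,0],"fingers": 0.0},
    {"slide": [0.015,-0.095,-0.045],"dr": [0,0,0],"fingers": 0.0},
  ],
)

```text
t: 13.03
eef_pos: [567.3, 94.1, 77.9]
tcp_rot: [-1.57, -0.005, -0.093]
ft_force: [0.2, -0.2, -0.9]
opening: 0.074
```

Call:
drive_tool(
  steps=[
    {"slide": [0.012,0,-0.036],"dr": [0,0,0],"fingers": 0.0},
    {"slide": [0.024,0,-0.072],"dr": [0,0,0],"fingers": 0.0},
    {"slide": [0.036,0,-0.108],"dr": [0,0,0],"fingers": 0.0},
    {"slide": [0.048,0,-0.144],"dr": [0,0,0],"fingers": 0.0},
    {"slide": [0.06,0,-0.18],"dr": [0,0,0],"fingers": 0.0},
  ],
)

```text
t: 13.45
eef_pos: [608.8, -94.4, 74.4]
tcp_rot: [-1.571, -0.0, -0.096]
ft_force: [0.1, 0.2, 0.1]
opening: 0.077
```

Call:
drive_tool(
  steps=[
    {"slide": [0.012,0,-0.036],"dr": [0,0,0],"fingers": 0.0},
    {"slide": [0.024,0,-0.072],"dr": [0,0,0],"fingers": 0.0},
    {"slide": [0.036,0,-0.108],"dr": [0,0,0],"fingers": 0.0},
    {"slide": [0.047,0,-0.135],"dr": [0,0,0],"fingers": 0.0},
    {"slide": [0.048,0,-0.142],"dr": [0,0,0],"fingers": 0.0},
  ],
)

```text
t: 13.87
eef_pos: [643.5, -243.0, 74.1]
tcp_rot: [-1.572, -0.001, -0.099]
ft_force: [0.6, 0.1, -0.1]
opening: 0.076
```

Call:
drive_tool(
  steps=[
    {"slide": [0,0,0],"dr": [0,0,0],"fingers": 0.0},
    {"slide": [0,0,0],"dr": [0,0,0],"fingers": 0.0},
    {"slide": [0,0,0],"dr": [0,0,0],"fingers": 0.0},
  ],
)

```text
t: 14.12
eef_pos: [642.5, -237.0, 73.8]
tcp_rot: [-1.57, 0.0, -0.095]
ft_force: [-0.4, -0.6, -0.4]
opening: 0.073
```

```bash

python3 w.py z1 0 '[("scene",(210,145,90,75))]'; python3 -c "
from h import *
go([644,-239.5,30],-0.0965)"
```

```text
[ 642.54823647 -236.97658953   73.84720168] [-1.57034312e+00  4.87576014e-04 -9.53302801e-02] [-0.40627827 -0.56166093 -0.3525037 ] 6.9042625171136 14.1167
t 14.17 tcp [ 642.7 -236.9   73.9] rpy [-1.5705e+00  3.0000e-04 -9.4900e-02] F [0.3 0.6 0.4] op mm 7.1 
j [-0.45  0.69  1.5   0.    0.95 -1.93] 
slide [ 0.0016  0.0439 -0.0025] dr [-0.0003  0.0016 -0.0003]
```

View pics/z1_scene.png

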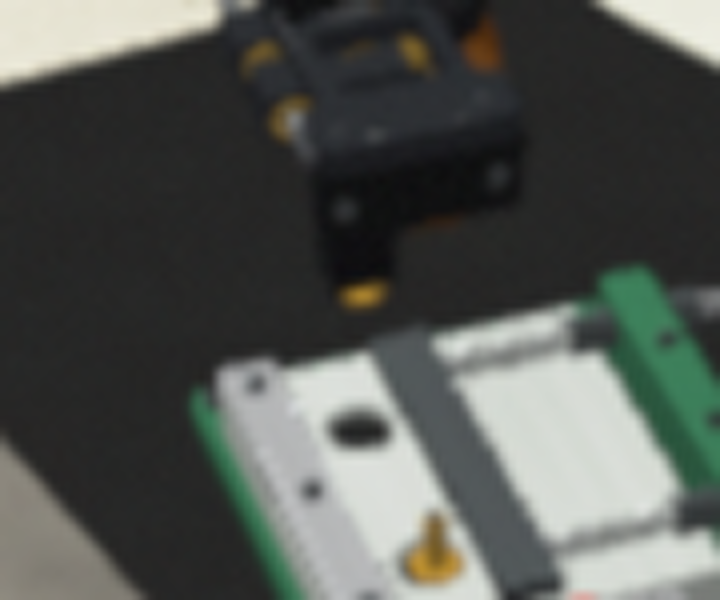

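Call:
drive_tool(
  steps=[
    {"slide": [0.001,0.01,-0.001],"dr": [0,0,0],"fingers": 0.0},
    {"slide": [0.001,0.02,-0.001],"dr": [0,0,0],"fingers": 0.0},
    {"slide": [0.001,0.032,-0.001],"dr": [0,0,0],"fingers": 0.0},
    {"slide": [0.001,0.044,-0.001],"dr": [0,0,0],"fingers": 0.0},
    {"slide": [0.001,0.044,-0.001],"dr": [0,0,0],"fingers": 0.0},
  ],
)

```text
t: 14.58
eef_pos: [642.3, -238.7, 26.0]
tcp_rot: [-1.569, 0.004, -0.096]
ft_force: [-0.4, 1.0, -0.4]
opening: 0.076
```

Call:
drive_tool(
  steps=[
    {"slide": [0,0,0],"dr": [0,0,0],"fingers": 0.0},
    {"slide": [0,0,0],"dr": [0,0,0],"fingers": 0.0},
  ],
)

```text
t: 14.75
eef_pos: [643.9, -239.6, 29.5]
tcp_rot: [-1.571, 0.0, -0.096]
ft_force: [0.5, 0.2, -0.7]
opening: 0.077
```

```bash

python3 w.py z2 0 '[("scene",(220,165,70,60))]'; python3 -c "
from h import *
go([644,-239.5,6.8],-0.0965)"
```

```text
[ 643.85429482 -239.61975136   29.52050793] [-1.57068042e+00  8.18007115e-05 -9.63291631e-02] [ 0.49050982  0.20935885 -0.71756379] 7.338267081190375 14.75
t 14.80 tcp [ 644.  -239.7   29.9] rpy [-1.5709e+00 -5.0000e-04 -9.6300e-02] F [ 0.1 -1.   0.8] op mm 7.1 
j [-0.45  0.74  1.53  0.    0.87 -1.93] 
slide [-0.      0.0231  0.0002] dr [0.0001 0.0002 0.0005]
```

View pics/z2_scene.png

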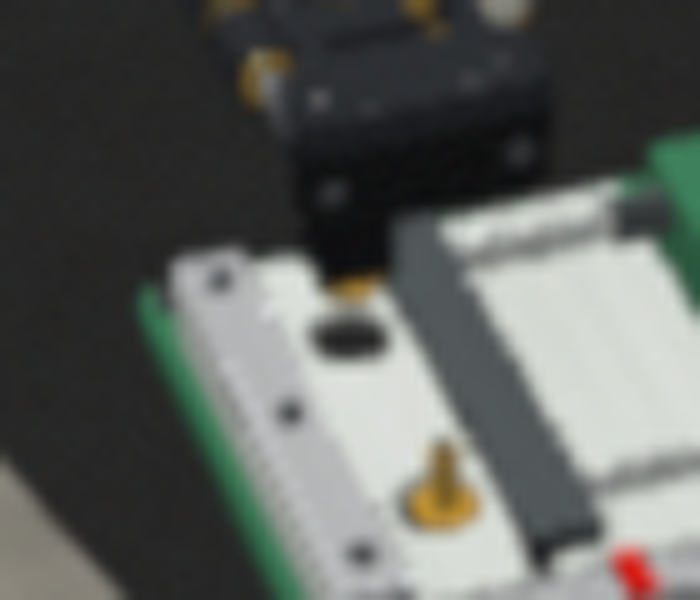

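Call:
drive_tool(
  steps=[
    {"slide": [0.0003,0.006,0],"dr": [0,0,0],"fingers": 0.0},
    {"slide": [0.0005,0.012,0],"dr": [0,0,0],"fingers": 0.0},
    {"slide": [0.0005,0.016,0],"dr": [0,0,0],"fingers": 0.0},
    {"slide": [0.0005,0.02,0],"dr": [0,0,0],"fingers": 0.0},
    {"slide": [0.0005,0.022,0],"dr": [0,0,0],"fingers": 0.0},
  ],
)

```text
t: 15.22
eef_pos: [644.0, -239.5, 6.8]
tcp_rot: [-1.57, 0.001, -0.096]
ft_force: [-0.1, 0.2, 15.4]
opening: 0.076
```

Call:
drive_tool(
  steps=[
    {"slide": [0,0.001,0],"dr": [0,0,0],"fingers": 0.0},
    {"slide": [0,0.002,0],"dr": [0,0,0],"fingers": 0.0},
    {"slide": [0,0.002,0],"dr": [0,0,0],"fingers": 0.0},
  ],
)

```text
t: 15.47
eef_pos: [644.2, -239.5, 6.8]
tcp_rot: [-1.571, -0.0, -0.096]
ft_force: [-4.6, 2.2, 11.1]
opening: 0.074
```

```bash

python3 w.py z3 0 '[("scene",(220,165,70,60))]'; python3 -c "
from h import *
go([644,-239.5,6.8],-0.0965)"
```

```text
[ 644.15645584 -239.54178828    6.79226399] [-1.57079887e+00 -3.79165259e-05 -9.61462362e-02] [-4.64578838  2.24053179 11.07999102] 7.038044206020338 15.4667
t 15.52 tcp [ 644.1 -239.5    6.7] rpy [-1.5707  0.     -0.0962] F [-5.1  2.4 10.7] op mm 7.2 
j [-0.45  0.77  1.54  0.    0.83 -1.93] 
slide [-0.0001 -0.0001  0.    ] dr [-0.0001  0.0003 -0.    ]
```

View pics/z3_scene.png

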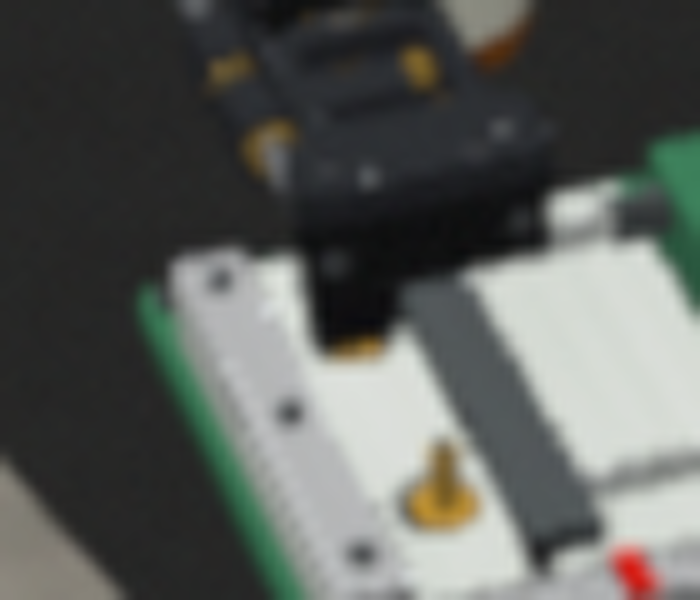

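Call:
drive_tool(
  steps=[
    {"slide": [0,-0.001,0],"dr": [0,0,0],"fingers": 0.036},
    {"slide": [0,-0.001,0],"dr": [0,0,0],"fingers": 0.036},
    {"slide": [0,-0.001,0],"dr": [0,0,0],"fingers": 0.036},
    {"slide": [0,-0.001,0],"dr": [0,0,0],"fingers": 0.036},
    {"slide": [0,-0.004,0],"dr": [0,0,0],"fingers": 0.036},
  ],
)

```text
t: 15.93
eef_pos: [643.9, -239.5, 8.9]
tcp_rot: [-1.57, 0.001, -0.096]
ft_force: [0.1, 0.8, -0.6]
opening: 0.351
```

Call:
drive_tool(
  steps=[
    {"slide": [0,-0.012,0],"dr": [0,0,0],"fingers": 0.036},
    {"slide": [0,-0.03,0],"dr": [0,0,0],"fingers": 0.036},
    {"slide": [0,-0.05,0],"dr": [0,0,0],"fingers": 0.036},
    {"slide": [0,-0.075,0],"dr": [0,0,0],"fingers": 0.036},
    {"slide": [0,-0.085,0],"dr": [0,0,0],"fingers": 0.036},
  ],
)

```text
t: 16.35
eef_pos: [645.4, -240.1, 98.7]
tcp_rot: [-1.572, -0.004, -0.096]
ft_force: [0.9, -0.4, 1.8]
opening: 0.379
```

```bash

python3 w.py z4 0 '[("scene",(220,165,70,60))]'; python3 tri.py z4; python3 -c "
from h import *
go([482.9,-183.4,90],-0.0965-np.pi/2)
for z in (35,39):
    c=(643,-239.5)
    P=np.array([proj('scene',[c[0]+10*np.cos(a),c[1]+10*np.sin(a),z]) for a in np.linspace(0,6.28,100)])
    print('scene',z,c,P.min(0).round(2),P.max(0).round(2))
"
```

```text
[ 645.426254   -240.14236235   98.71837437] [-1.57227504 -0.00423332 -0.09620739] [ 0.87502946 -0.35712039  1.84650338] 36.01215953199151 16.35
t 16.40 tcp [ 645.8 -240.3   99.4] rpy [-1.5728 -0.0056 -0.0961] F [ 0.  -0.1  1.7] op mm 36.1 
j [-0.45  0.66  1.48  0.    1.   -1.93] 
slide [-0.1677  0.0083  0.041 ] dr [-0.0028  1.5711  0.006 ]
scene 35 (643, -239.5) [250.97 196.65] [257.95 201.  ]
scene 39 (643, -239.5) [250.89 195.56] [257.88 199.91][ WARN:0@0.501] global loadsave.cpp:275 findDecoder imread_('pics/z4_top_full.png'): can't open/read file: check file path/integrity
Traceback (most recent call last):
  File "tri.py", line 15, in <module>
    for a,p,bb in head(f"pics/{tag}_{n}_full.png",*b): print(n,a,p.round(2),bb,[ray(n,p,z)[:2].round(1) for z in (35,39)])
                  ~~~~^^^^^^^^^^^^^^^^^^^^^^^^^^^^^^^
  File "tri.py", line 4, in head
    U=8; im=cv2.imread(img); c=cv2.cvtColor(cv2.resize(im[y:y+h,x:x+w],None,fx=U,fy=U,interpolation=cv2.INTER_CUBIC),cv2.COLOR_BGR2HSV)
                                                       ~~^^^^^^^^^^^^^
TypeError: 'NoneType' object is not subscriptable
```

View pics/z4_scene.png

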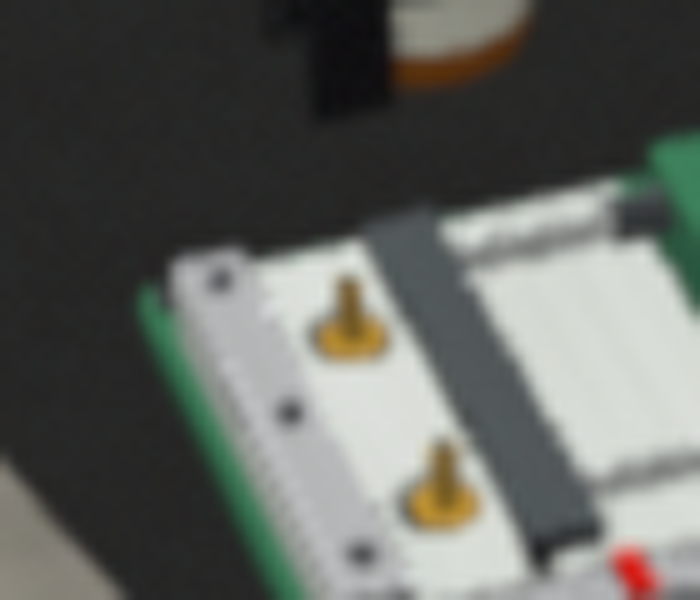

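Call:
drive_tool(
  steps=[
    {"slide": [-0.013,0,0.003],"dr": [0,0.12,0],"fingers": 0.04},
    {"slide": [-0.026,0,0.006],"dr": [0,0.24,0],"fingers": 0.04},
    {"slide": [-0.039,0,0.009],"dr": [0,0.36,0],"fingers": 0.04},
    {"slide": [-0.052,0,0.012],"dr": [0,0.48,0],"fingers": 0.04},
    {"slide": [-0.065,0,0.015],"dr": [0,0.6,0],"fingers": 0.04},
  ],
)

```text
t: 16.82
eef_pos: [580.1, -218.1, 93.9]
tcp_rot: [-1.571, 0.001, -0.702]
ft_force: [0.7, -0.4, -0.0]
opening: 0.417
```

```bash
python3 -c "
from h import *
go([483.2,-184,90],-0.0957-np.pi/2)"
```

```text
t 16.82 tcp [ 580.1 -218.1   93.9] rpy [-1.5709e+00  8.0000e-04 -7.0230e-01] F [ 0.7 -0.4 -0. ] op mm 39.7 
j [-0.47  0.58  1.66  0.    0.9  -1.33] 
slide [-0.096   0.004  -0.0366] dr [ 5.000e-04  9.642e-01 -7.000e-04]
```

Call:
drive_tool(
  steps=[
    {"slide": [-0.015,0,-0.006],"dr": [0,0.12,0],"fingers": 0.04},
    {"slide": [-0.03,0,-0.012],"dr": [0,0.24,0],"fingers": 0.04},
    {"slide": [-0.045,0,-0.018],"dr": [0,0.36,0],"fingers": 0.04},
    {"slide": [-0.06,0,-0.024],"dr": [0,0.48,0],"fingers": 0.04},
    {"slide": [-0.075,0,-0.03],"dr": [0,0.6,0],"fingers": 0.04},
  ],
)

```text
t: 17.23
eef_pos: [503.2, -192.9, 94.1]
tcp_rot: [-1.571, 0.001, -1.302]
ft_force: [-0.2, 0.9, -0.0]
opening: 0.423
```

```bash
python3 -c "
from h import *
go([483.2,-184,90],-0.0957-np.pi/2)"
```

```text
t 17.23 tcp [ 503.2 -192.9   94.1] rpy [-1.5712e+00  5.0000e-04 -1.3022e+00] F [-0.2  0.9 -0. ] op mm 40.2 
j [-0.49  0.48  1.87  0.    0.79 -0.76] 
slide [-0.0139  0.0041 -0.0169] dr [ 0.0005  0.3643 -0.0004]
```

Call:
drive_tool(
  steps=[
    {"slide": [-0.005,0.005,-0.006],"dr": [0,0.12,0],"fingers": 0.04},
    {"slide": [-0.01,0.01,-0.012],"dr": [0,0.24,0],"fingers": 0.04},
    {"slide": [-0.014,0.015,-0.017],"dr": [0,0.367,0],"fingers": 0.04},
    {"slide": [-0.014,0.02,-0.017],"dr": [0,0.367,0],"fingers": 0.04},
    {"slide": [-0.014,0.02,-0.017],"dr": [0,0.367,0],"fingers": 0.04},
  ],
)

```text
t: 17.65
eef_pos: [483.7, -184.3, 73.6]
tcp_rot: [-1.572, 0.001, -1.66]
ft_force: [-0.3, -0.6, 0.6]
opening: 0.421
```

Call:
drive_tool(
  steps=[
    {"slide": [0,0,0],"dr": [0,0,0],"fingers": 0.04},
    {"slide": [0,0,0],"dr": [0,0,0],"fingers": 0.04},
    {"slide": [0,0,0],"dr": [0,0,0],"fingers": 0.04},
  ],
)

```text
t: 17.9
eef_pos: [484.4, -184.6, 74.7]
tcp_rot: [-1.57, -0.0, -1.661]
ft_force: [0.4, -0.1, 1.0]
opening: 0.418
```

```bash
python3 w.py h1 0 '[("scene",(230,120,130,97)),("top",(340,180,130,120))]'; python3 -c "
from h import *
go([483.2,-184,-7],-0.0957-np.pi/2)"
```

```text
[ 484.42341528 -184.64835976   74.70024089] [-1.57042796e+00 -5.84447321e-05 -1.66135995e+00] [ 0.37666893 -0.05740584  1.01943161] 39.72589757783414 17.9
t 18.00 tcp [ 484.3 -184.6   74.8] rpy [-1.5704e+00 -1.0000e-04 -1.6621e+00] F [-0.1 -0.2 -0.4] op mm 40.3 
j [-0.49  0.49  1.93  0.    0.72 -0.4 ] 
slide [-0.0005  0.0818 -0.0012] dr [-0.0004  0.0044  0.0001]
```

View pics/h1_scene.png

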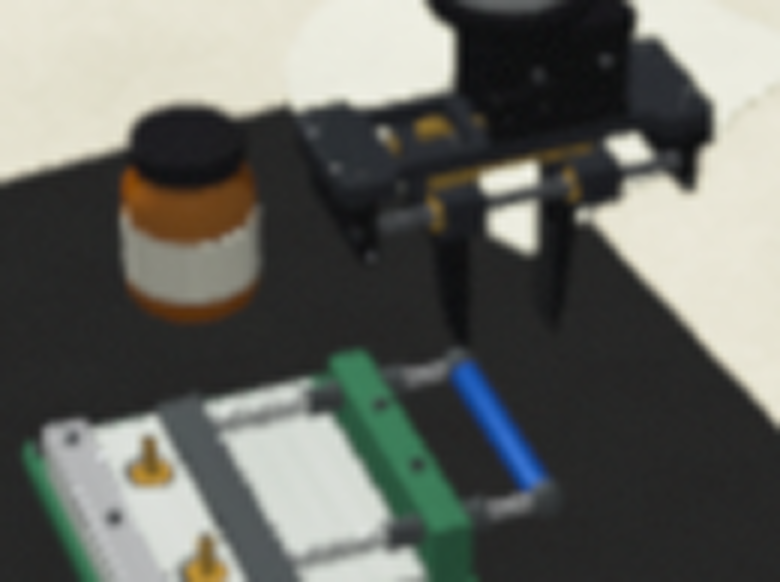

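View pics/h1_top.png

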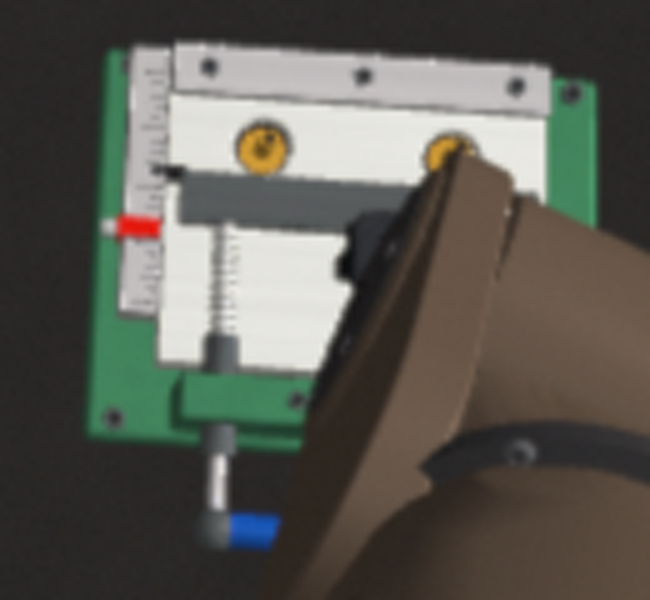

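Call:
drive_tool(
  steps=[
    {"slide": [0,0.01,-0.001],"dr": [0,0.002,0],"fingers": 0.04},
    {"slide": [0,0.02,-0.001],"dr": [0,0.004,0],"fingers": 0.04},
    {"slide": [0,0.03,-0.001],"dr": [0,0.004,0],"fingers": 0.04},
    {"slide": [0,0.045,-0.001],"dr": [0,0.004,0],"fingers": 0.04},
    {"slide": [0,0.045,-0.001],"dr": [0,0.004,0],"fingers": 0.04},
  ],
)

```text
t: 18.42
eef_pos: [482.0, -183.9, 27.2]
tcp_rot: [-1.574, 0.001, -1.667]
ft_force: [0.4, -0.1, -0.1]
opening: 0.42
```

```bash
python3 w.py h2 0 '[("scene",(265,150,90,70))]'; python3 -c "
from h import *
go([483.2,-184,-7],-0.0957-np.pi/2)"
```

```text
[ 482.02810949 -183.86301724   27.1772861 ] [-1.57408102e+00  1.47197028e-03 -1.66705743e+00] [ 0.35768933 -0.10970003 -0.11176137] 39.96398111433568 18.4167
t 18.47 tcp [ 482.4 -184.    28.3] rpy [-1.5734e+00  1.2000e-03 -1.6671e+00] F [ 0.1 -0.4  0.6] op mm 39.7 
j [-0.49  0.56  1.97  0.    0.61 -0.4 ] 
slide [-0.0001  0.0353  0.0009] dr [ 0.0026 -0.0006 -0.0012]
```

View pics/h2_scene.png

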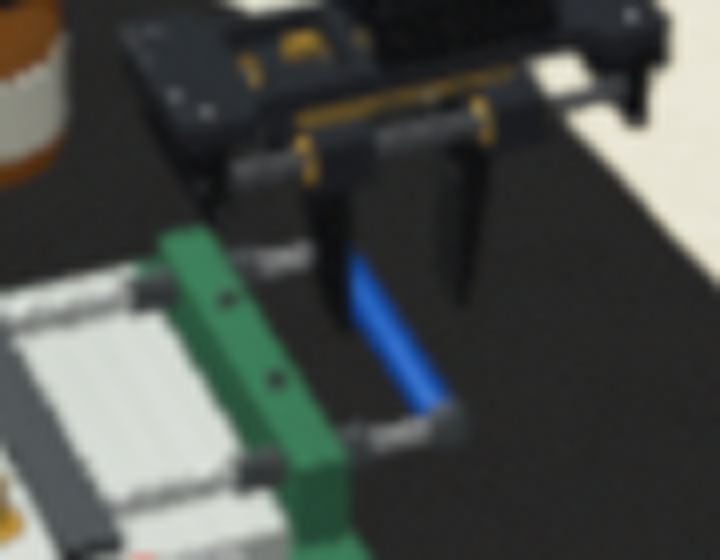

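Call:
drive_tool(
  steps=[
    {"slide": [0,0.008,0.0005],"dr": [0,0,0],"fingers": 0.04},
    {"slide": [0,0.016,0.0005],"dr": [0,0,0],"fingers": 0.04},
    {"slide": [0,0.022,0.0005],"dr": [0,0,0],"fingers": 0.04},
    {"slide": [0,0.022,0.0005],"dr": [0,0,0],"fingers": 0.04},
  ],
)

```text
t: 18.8
eef_pos: [483.1, -184.2, 6.5]
tcp_rot: [-1.572, 0.001, -1.667]
ft_force: [-0.2, 0.1, -0.5]
opening: 0.421
```

```bash
python3 w.py h3 0 '[("scene",(265,150,90,70))]'; python3 -c "
from h import *
go([483.2,-184,-7],-0.0957-np.pi/2)"
```

```text
[ 483.13640328 -184.21403569    6.51004667] [-1.57208857e+00  6.45381142e-04 -1.66729974e+00] [-0.23159968  0.14725668 -0.54791426] 40.074650701930196 18.8
t 18.85 tcp [ 483.3 -184.3    7. ] rpy [-1.5718e+00  5.0000e-04 -1.6672e+00] F [ 0.3  0.3 -0.4] op mm 39.8 
j [-0.49  0.6   1.98  0.    0.56 -0.4 ] 
slide [-0.0003  0.014  -0.0001] dr [ 0.001  -0.0007 -0.0005]
```

View pics/h3_scene.png

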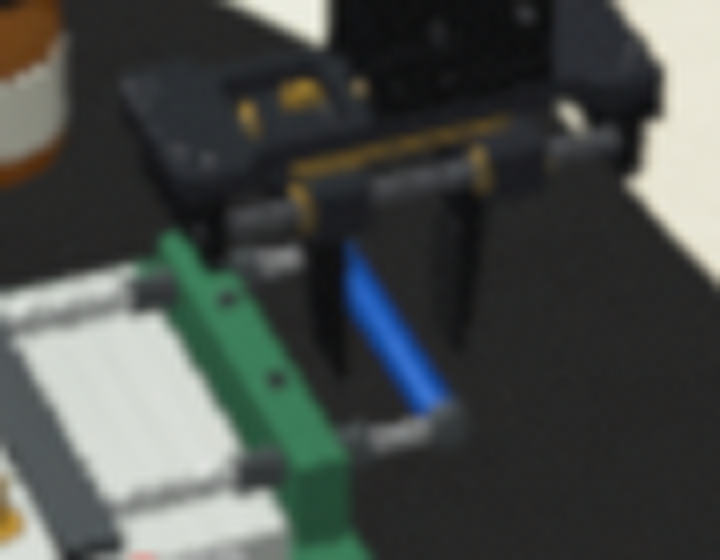

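Call:
drive_tool(
  steps=[
    {"slide": [0,0.007,0],"dr": [0,0,0],"fingers": 0.04},
    {"slide": [0,0.013,0],"dr": [0,0,0],"fingers": 0.04},
    {"slide": [0,0.013,0],"dr": [0,0,0],"fingers": 0.04},
  ],
)

```text
t: 19.1
eef_pos: [483.2, -184.2, -6.4]
tcp_rot: [-1.572, 0.001, -1.667]
ft_force: [-0.4, -0.3, 0.4]
opening: 0.42
```

Call:
drive_tool(
  steps=[
    {"slide": [0,0,0],"dr": [0,0,0],"fingers": 0.0},
    {"slide": [0,0,0],"dr": [0,0,0],"fingers": 0.0},
    {"slide": [0,0,0],"dr": [0,0,0],"fingers": 0.0},
    {"slide": [0,0,0],"dr": [0,0,0],"fingers": 0.0},
    {"slide": [0,0,0],"dr": [0,0,0],"fingers": 0.0},
  ],
)

```text
t: 19.52
eef_pos: [483.9, -184.5, -5.2]
tcp_rot: [-1.57, -0.0, -1.667]
ft_force: [0.0, 1.6, -0.7]
opening: 0.139
```

Call:
drive_tool(
  steps=[
    {"slide": [0,0,0],"dr": [0,0,0],"fingers": 0.0},
    {"slide": [0,0,0],"dr": [0,0,0],"fingers": 0.0},
  ],
)

```text
t: 19.68
eef_pos: [483.9, -184.5, -5.2]
tcp_rot: [-1.57, -0.0, -1.667]
ft_force: [0.8, 0.7, 0.7]
opening: 0.138
```

```bash
python3 w.py h4 0 '[("scene",(220,150,120,90)),("top",(340,180,130,120))]'; python3 -c "
from h import *
go([483.2,-184,-7],-0.0957-np.pi/2)"
```

```text
[ 483.8639946  -184.51902572   -5.20429885] [-1.57003489e+00 -1.43379798e-04 -1.66735174e+00] [0.83868251 0.71858505 0.74761823] 13.139045374420686 19.6833
t 19.78 tcp [ 483.8 -184.5   -5.2] rpy [-1.5701e+00 -1.0000e-04 -1.6673e+00] F [2.  0.3 2.3] op mm 13.2 
j [-0.49  0.62  1.99  0.    0.53 -0.4 ] 
slide [-0.0004  0.0018 -0.0007] dr [-0.0007 -0.0008  0.0001]
```

View pics/h4_scene.png

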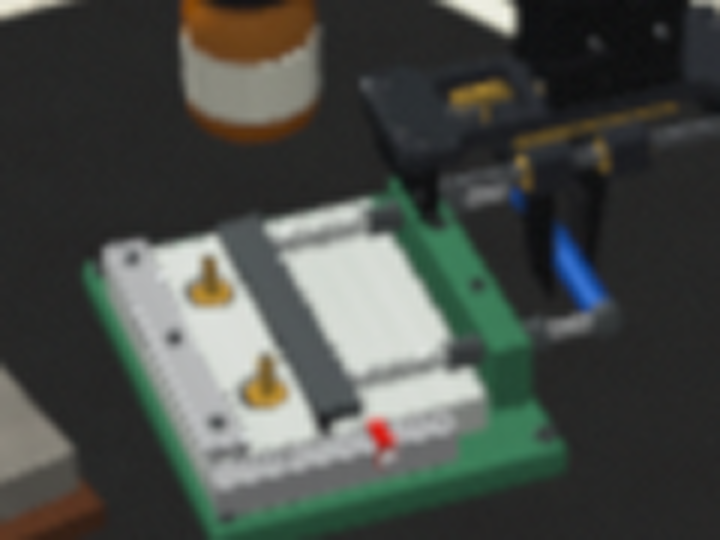

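View pics/h4_top.png

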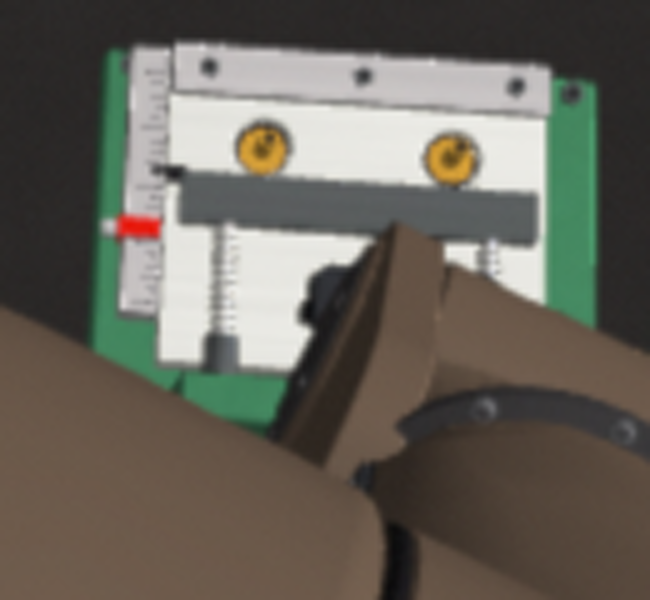

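```bash
python3 tri.py h4; cat > ptr.py <<'E'
from h import *
import sys
# jig frame from pockets
mid=np.array([646.8,-199.65]); ex=np.array([.9954,-.0956]); ey=np.array([.0956,.9954]); o=mid-60*ex
im=cv2.imread(f"pics/{sys.argv[1]}_top_full.png"); x,y,w,h=355,185,25,60; U=8
c=cv2.resize(im[y:y+h,x:x+w],None,fx=U,fy=U,interpolation=cv2.INTER_CUBIC)
H=cv2.cvtColor(c,cv2.COLOR_BGR2HSV); g=cv2.cvtColor(c,cv2.COLOR_BGR2GRAY)
red=((H[...,0]<8)|(H[...,0]>172))&(H[...,1]>150)&(H[...,2]>120)
def jx(uv,z):
    p=ray("top",uv,z)[:2]-o; return (p@ex).round(1),(p@ey).round(1)
for nm,m in (("red",red),("dark",(g<65))):
    n,l,s,ct=cv2.connectedComponentsWithStats(m.astype(np.uint8))
    for i in range(1,n):
        if s[i,4]>150:
            uv=(ct[i]+.5)/U-.5+[x,y]; print(nm,s[i],uv.round(2),[jx(uv,z) for z in (40,44)])
E
python3 ptr.py h4
```

```text
top 4262.5 [429.63 211.61] [425.25 207.38   9.62   9.5 ] [array([ 643.8, -239.1]), array([ 642.7, -238.1])]
top 4492.5 [392.02 209.62] [387.75 205.5    9.62   9.5 ] [array([ 650.5, -159.5]), array([ 649.4, -158.8])]
scene 1778.0 [263.73 214.12] [260.88 210.25   6.75   7.5 ] [array([ 647.2, -165.2]), array([ 649. , -160.8])]
scene 1560.5 [254.61 197.39] [251.88 193.62   6.5    7.12] [array([ 640. , -245.3]), array([ 641.8, -240.6])]
red [  69  305   67   34 1880] [367.11 224.93] [(np.float64(21.6), np.float64(92.1)), (np.float64(20.6), np.float64(92.4))]
dark [    0     0   200   480 23722] [359.41 206.54] [(np.float64(60.5), np.float64(110.2)), (np.float64(59.3), np.float64(110.4))]
dark [145 229  27  17 367] [374.42 214.09] [(np.float64(46.1), np.float64(77.7)), (np.float64(45.0), np.float64(78.2))]
```

Call:
drive_tool(
  steps=[
    {"slide": [0,0,-0.005],"dr": [0,0,0],"fingers": 0.0},
    {"slide": [0,0,-0.01],"dr": [0,0,0],"fingers": 0.0},
    {"slide": [0,0,-0.015],"dr": [0,0,0],"fingers": 0.0},
    {"slide": [0,0,-0.02],"dr": [0,0,0],"fingers": 0.0},
    {"slide": [0,0,-0.024],"dr": [0,0,0],"fingers": 0.0},
  ],
)

```text
t: 20.2
eef_pos: [461.3, -182.4, -5.2]
tcp_rot: [-1.567, -0.001, -1.668]
ft_force: [11.9, 3.7, -4.2]
opening: 0.139
```

Call:
drive_tool(
  steps=[
    {"slide": [0,0,0],"dr": [0,0,0],"fingers": 0.0},
    {"slide": [0,0,0],"dr": [0,0,0],"fingers": 0.0},
    {"slide": [0,0,0],"dr": [0,0,0],"fingers": 0.0},
    {"slide": [0,0,0],"dr": [0,0,0],"fingers": 0.0},
  ],
)

```text
t: 20.53
eef_pos: [461.3, -182.4, -5.2]
tcp_rot: [-1.567, -0.001, -1.667]
ft_force: [9.7, 3.1, -2.5]
opening: 0.139
```

```bash
python3 w.py h5 0 '[("scene",(220,150,120,90)),("top",(340,180,130,120))]'; python3 ptr.py h5; python3 tri.py h5
```

```text
[ 461.25135864 -182.40238075   -5.17006648] [-1.56747811e+00 -7.86115197e-04 -1.66746247e+00] [ 9.6838504   3.11771608 -2.47031253] 13.196287521230282 20.5333
red [  69  305   67   34 1805] [366.98 225.  ] [(np.float64(21.4), np.float64(92.3)), (np.float64(20.4), np.float64(92.7))]
dark [    0     0   200   480 23758] [359.41 206.54] [(np.float64(60.5), np.float64(110.1)), (np.float64(59.3), np.float64(110.4))]
dark [139 313  31  19 378] [374.   224.66] [(np.float64(23.1), np.float64(77.7)), (np.float64(22.1), np.float64(78.1))]
top 4180.0 [429.64 211.53] [425.25 207.38   9.75   9.25] [array([ 644. , -239.1]), array([ 642.9, -238.1])]
top 4351.5 [392.03 209.49] [387.75 205.5    9.62   9.  ] [array([ 650.7, -159.5]), array([ 649.6, -158.9])]
scene 1782.0 [263.74 214.12] [260.88 210.25   6.75   7.5 ] [array([ 647.2, -165.2]), array([ 649. , -160.7])]
scene 1565.0 [254.59 197.37] [251.88 193.62   6.5    7.12] [array([ 640. , -245.4]), array([ 641.8, -240.7])]
```

View pics/h5_scene.png

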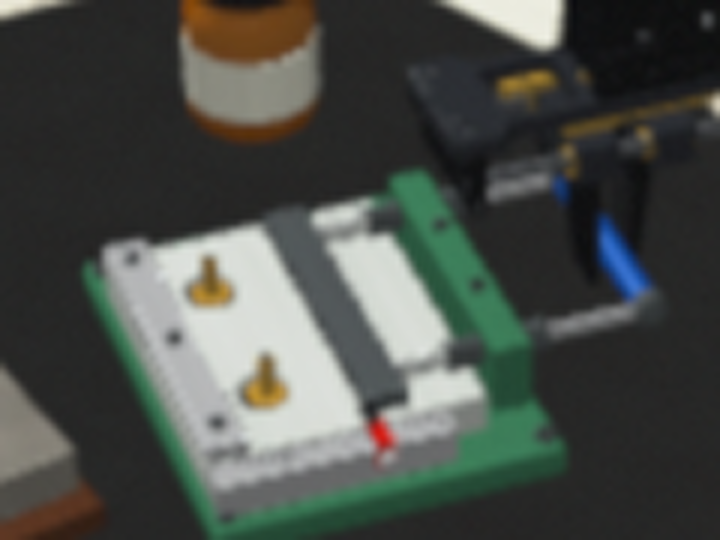

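View pics/h5_top.png

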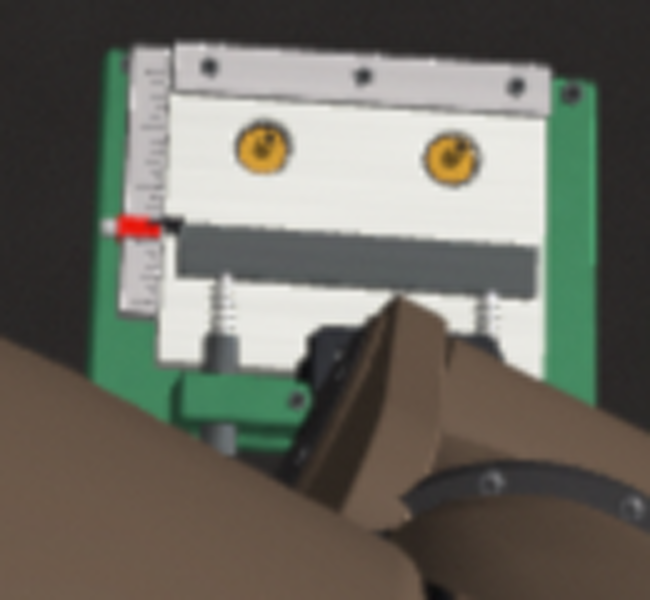

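Call:
drive_tool(
  steps=[
    {"slide": [0,0,-0.001],"dr": [0,0,0],"fingers": 0.0},
    {"slide": [0,0,-0.002],"dr": [0,0,0],"fingers": 0.0},
    {"slide": [0,0,-0.002],"dr": [0,0,0],"fingers": 0.0},
    {"slide": [0,0,-0.002],"dr": [0,0,0],"fingers": 0.0},
    {"slide": [0,0,-0.002],"dr": [0,0,0],"fingers": 0.0},
  ],
)

```text
t: 21.05
eef_pos: [459.5, -182.3, -5.2]
tcp_rot: [-1.567, -0.001, -1.667]
ft_force: [10.7, 3.8, -3.1]
opening: 0.138
```

Call:
drive_tool(
  steps=[
    {"slide": [0,0,0],"dr": [0,0,0],"fingers": 0.0},
    {"slide": [0,0,0],"dr": [0,0,0],"fingers": 0.0},
    {"slide": [0,0,0],"dr": [0,0,0],"fingers": 0.0},
    {"slide": [0,0,0],"dr": [0,0,0],"fingers": 0.0},
  ],
)

```text
t: 21.38
eef_pos: [459.5, -182.3, -5.2]
tcp_rot: [-1.567, -0.001, -1.667]
ft_force: [9.7, 4.3, -2.7]
opening: 0.137
```

```bash
python3 w.py h6 0 '[("scene",(220,150,120,90)),("top",(350,185,100,75))]'; python3 ptr.py h6; python3 tri.py h6; python3 -c "
from h import *
print(env.state()['qvel'].round(4))"
```

```text
[ 459.48946054 -182.27594899   -5.16983147] [-1.56705219e+00 -9.45200949e-04 -1.66745131e+00] [ 9.74713228  4.30285893 -2.68034135] 13.075567968523186 21.3833
red [  69  305   68   34 1824] [366.98 224.97] [(np.float64(21.5), np.float64(92.3)), (np.float64(20.5), np.float64(92.7))]
dark [    0     0   200   480 23749] [359.41 206.55] [(np.float64(60.5), np.float64(110.2)), (np.float64(59.3), np.float64(110.4))]
dark [121 318  49  21 554] [373.13 225.27] [(np.float64(21.7), np.float64(79.4)), (np.float64(20.7), np.float64(79.8))]
top 4179.5 [429.65 211.53] [425.25 207.38   9.75   9.25] [array([ 644. , -239.1]), array([ 642.9, -238.1])]
top 4345.5 [392.04 209.48] [387.75 205.5    9.62   9.  ] [array([ 650.8, -159.5]), array([ 649.7, -158.9])]
scene 1779.5 [263.73 214.12] [260.88 210.25   6.75   7.5 ] [array([ 647.2, -165.2]), array([ 649. , -160.8])]
scene 1569.0 [254.59 197.38] [251.88 193.62   6.5    7.12] [array([ 640. , -245.4]), array([ 641.9, -240.7])]
[-0.      0.0002  0.0009 -0.0014  0.0012 -0.0003]
```

View pics/h6_top.png

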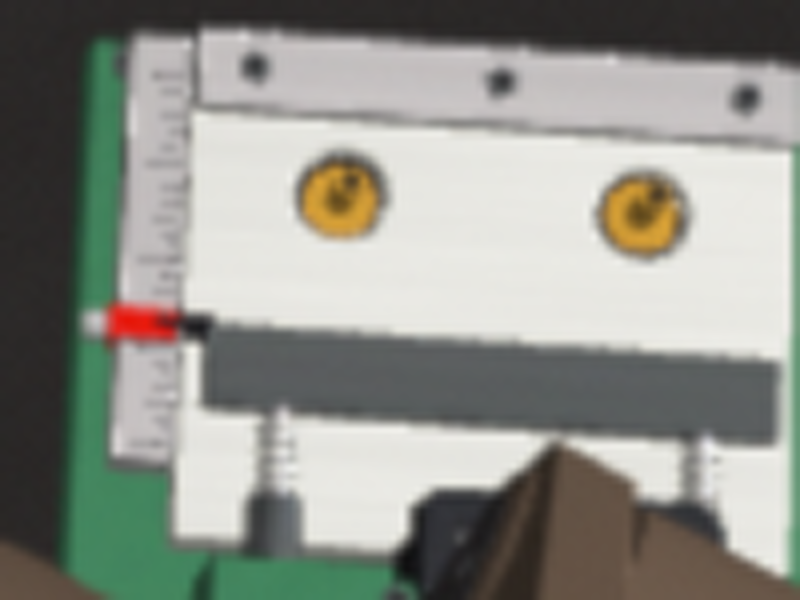

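```bash
python3 -c "
import cv2
im=cv2.imread('pics/h6_scene_full.png');cv2.imwrite('pics/h6b.png',im)"
```

```text
(no output)
```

View pics/h6b.png

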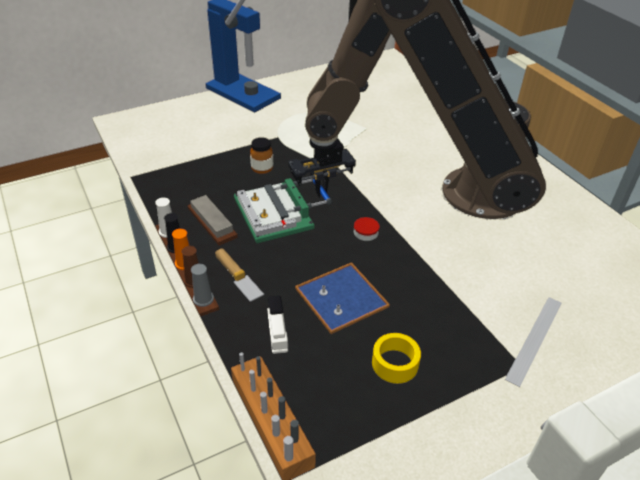

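```bash
python3 -c "
from h import *
print(env.job_done())
s=env.state();print(s['t'],s['eef_pos'],s['ft_force'],s['opening'])"
```

```text
the job is handed in; nothing more can be done
None
the job is handed in; nothing more can be done
```

The job is handed in at about 21.5 s. Both brass posts stand head down in the jig's pockets, and the gripper is holding the jaw out with its pointer at the red cursor.

**Last checks before handing in**
- **Posts:** both cameras put the heads at seated height and upright. They sit about 1–1.5 mm off the pocket axes, against the 3 mm allowed, and well clear of the jaw. The jaw was still closed when both were let go.
- **Pointer:** it reads about 0.2–0.7 mm from the cursor's middle, against the 4 mm allowed. The pull was about 24 mm.
- **Grip:** the wrist feels about 10–11 N from the springs, the fingers are shut on the bar at 13 mm, and the arm is at rest.
- **Everything else:** the nickel posts and the other items on the bench look unmoved in the final overview; I did not measure them individually.

**What disagreed**
- **Tool height:** the reported height was about 30 mm lower than the fingertips really were. My first grasp therefore closed on nothing above the post. I corrected it by eye and by touch, and sideways positions were fine.
- **Opening reading:** it came out about 1 mm below the true sizes of the barrel and the handle bar.
- **First post:** about 20 N pressed down on its head as the fingers closed, with no visible effect.

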